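# Lever up the herb trough and slip the packer underneath

## Robot

A 7-joint arm with a two-finger parallel gripper is mounted at the origin on the work surface. World frame = base frame: x ahead of the robot, y to its left, z up, the work surface at z = 0. Lengths are in m, angles in rad, forces in N, time in s.
With the tool pointing down it reaches from about 0.425 to 1.025 m from the base axis. Payload 9.4 kg.
Tool frame: the origin (TCP) lies on the centre line of the jaws, within the pads' length; the fingertips stand 11 mm ahead of it and the grasp point (between the pads) lies 8 mm behind it (arm.tip_extent is the distance from the TCP to the fingertips, in m); z points along the fingers, y is the direction in which the jaws open and shut (so a half turn about z gives the same grasp; the last joint's range is limited). The gripper opens to 93 mm and grips with 3 to 60 N. Pads are 15 mm wide; open, the fingers measure 128 mm over their backs; the gripper's body (75 mm by 188 mm) begins 65 mm behind the grasp point.
Start: joints at [1.148, 0.599, -0.003, 1.599, 0.002, 0.943, -0.08], TCP at [0.246, -0.682, 0.23] pointing down, gripper open.
Joint ranges: [-2.57, 2.57], [-0.35, 1.97], [-1.29, 1.29], [0.11, 2.56], [-1.05, 4.19], [0.11, 1.86], [-2.63, 2.63]. Speed limits (rad/s): [2.22, 2.22, 3.01, 3.01, 3.14, 3.14, 3.14].

## Interface

Orientations are given as a unit quaternion [x, y, z, w].
In Python, from rig import arm gives the robot as it stands.
- The arm moves only by the shell command python3 -m handwheel 'ROWS' [FORCE]. ROWS is JSON, a list of rows, each an object of numbers: "claw": the closure, from 0 (fully open) to 1 (shut); "tx", "ty", "tz": the shift along the tool's x, y, z in cm; "ax", "ay", "az": the turn, a rotation vector about the tool's x, y, z in rad. A call has 1 to 20 rows; each row shifts and turns the commanded pose from where the row before left it, along the tool's axes as they then stand; what a row does not reach is not made up. A row lasts 1/10 s, in which the tool goes at most 50 mm and 8.59 degrees, less where a joint would pass 70% of its speed; a pose out of reach is approached as far as the arm can. A call with a gripper value outside its range is refused whole. The fingers move at their own pace and stop on an object; FORCE is the grip in N (left out, the last holds). Time passes only in rows, so rows that do not move let the fingers close. It gives the time, the measured TCP pose, the force and the opening at its end, in the units of the state.
- arm.sense(): the state, without advancing time (a new reading comes with each control period).
- arm.camera(name): name is "scene" or "top" or "wrist"; returns (picture, depth): 480x640x3 uint8, blue, green, red; 480x640 float32, m along the optical axis (not along the pixel's ray), 0 where there is no reading.
- arm.camera_model(name): a dict with "fx", "fy", "cx", "cy" (pixels), "extrinsics" (4x4, takes a point from world to camera coordinates). Camera axes: x right, y up, looking along -z (the intrinsics and any distortion apply to the point x, -y, -z); pixel columns grow to the right and rows downward; lengths in m; the calibration is good to about 2 mm. A picture is of the moment at which its call begins: read the wrist's pose just before it. camera_model takes no time and is no camera call; for the wrist camera it gives the pose at the moment of the call.
- arm.close_job(): hands the job in, once; it reports no verdict.
The state is a dict: "clock": time; "qpos": joint angles; "joint_vel": joint speeds; "tau": joint torques, N m; "position": TCP position; "tcp_rot": TCP orientation; "wrist_force": force on the tool from outside, world axes, zero at the start; "ft_torque": the same for the moment, N m; "opening": finger opening in m.
Only numpy, scipy, OpenCV 4.12 (cv2) and the standard library are available. Lean on these libraries where they do the work, as an engineer would, in place of code of your own. Each camera call takes 0.05 s, during which the arm holds its last target.

## Task

Prop the herb trough front-up on the packer so that it drains: lever its front up with the pry bar, swing the bar's pressed-down end under the wooden planter box and let go, so the box keeps it down. Slide the packer into its lane beside the bar, square under the front, until it butts firmly, not rammed, against the hidden boss. Then swing the bar out from under the box and ease it up so the trough comes down gently on the packer, and leave the bar slack over its block, the hand never lifting the trough, all else left alone.

Things in the scene. Friction and masses are not known exactly. Their poses are not given: they have to be found in the camera images.
- trough (a joint): tilt (rad) of the concrete herb trough, 0 on its feet, growing as its front rises; it tips about its back feet, which stand in rubber cups and do not slide. 320 mm long, 160 deep, 125 high (plants 180), about 5 kg: its front edge needs 19 to 28 N. Safe to 0.20. About 0.12 with the bar caught under the planter box, about 0.07 when down on the packer
- trough_front (a point): middle of the lower edge of the trough's front face, 20 mm above the table when flat (the free gap under it, between its feet). x along the front towards the end where the packer goes (the bar is on the -x side), y straight out of the front face towards the planter box, z up
- trough_lane (a point): on the same edge 55 mm to +x: middle of the packer's lane; same axes. Behind it, out of sight, a boss 110 mm wide centred on the lane hangs 14 mm below the underside; its front is 23 to 57 mm behind the front face, different every time, to be found by feel. The packer is home when it butts there with a push of some 5 to 10 N
- block_ridge (a point): top of the round wooden ridge (radius 10 mm, along x) of the fulcrum block, 32 mm high, 52 mm out from the trough's front face, 45 mm to -x of its middle. Block 46 x 46 mm, stuck to the table. Axes as trough_front
- bar_grip (a point): where to hold the pry bar: mid-thickness, 130 mm from the ridge along the handle. Straight bar, 0.45 kg; rubber handle (last 180 mm) 24 wide, 12 thick. Starts with its toe 25 mm under the trough and its handle rising towards +y at 0.34 rad. Its orientation reads level (y along, x across, z up) in that start attitude. Some 45 mm down, 10 to 20 N, brings it level
- bar_end (a point): middle of the top face at the free end of the bar's handle, 250 mm from the ridge, 120 mm beyond bar_grip; orientation as bar_grip
- bar_toe (a point): middle of the top face at the tip of the bar's thin toe (22 wide, 5 thick), 77 mm from the ridge; orientation as bar_grip
- planter_corner (a point): lower corner nearest the bar of the fixed wooden planter box, 46 mm high (free height under it; legs 67 mm in). From here the box reaches 300 mm to -x, 170 to +y, 90 up; axes as trough_front. The bar's last 25 to 40 mm stand beside its end face, about 14 mm clear. With bar_end pressed to about 40 mm high it passes under; swing its end some 40 mm to -x
- packer_center (a point): centre of the packer, a pale wooden strip 150 mm long (its y), 36 wide (x), 28 high, 0.10 kg, lying flat between trough and planter box. Held near its outer (+y) end the hand stays clear of the trough
- packer_tip (a point): middle of the packer's end face that goes in first (its -y end), 75 mm from its centre; same axes
- jar: empty glass jar, 72 mm across, 85 high, leave alone; origin under its middle
- trimmer: steel edge trimmer, 130 mm long, on the table, leave alone; origin under its middle
- claypot: small clay pot, 94 mm across, 75 high, leave alone; origin under its middle

How it is judged:
By the outcome, as a careful person would: the job done as asked, in the order asked, and still so for the second after the job is handed in, with the robot touching nothing.
It also fails if it takes over 56 s, if anything falls off the work surface, if the arm or the gripper's body presses on something with over 40 N, if the wrist force passes 120 N, or if a joint passes its speed limit or range.

## Working session

There is one attempt and no reset: what is moved stays moved. The work goes in short steps, Python scripts to look and compute and a shell command to move; the robot and the scene stay as the last step left them, time stands still between calls to the robot, and variables do not carry over. Pictures are saved under pics/ and viewed, and the job is handed in when it is done.

```bash
ls; mkdir -p pics
python3 - <<'E'
from rig import arm
import cv2, numpy as np, pickle
for n in ("scene","top","wrist"):
    m=arm.camera_model(n)
    p,d=arm.camera(n)
    cv2.imwrite(f"pics/{n}0.png",p); np.savez(f"pics/{n}0.npz",p=p,d=d,E=m["extrinsics"],K=[m["fx"],m["fy"],m["cx"],m["cy"]])
    print(n,{k:(np.round(v,3).tolist() if not isinstance(v,str) else v) for k,v in m.items()}, (d>0).mean())
s=arm.sense();print(s)
E
```

```text
pics
scene {'fx': 514.594, 'fy': 514.594, 'cx': 319.695, 'cy': 238.201, 'extrinsics': [[-0.821, 0.57, 0.017, 0.442], [-0.393, -0.588, 0.707, 0.158], [0.413, 0.574, 0.707, -1.196], [0.0, 0.0, 0.0, 1.0]]} 0.9958528645833333
top {'fx': 485.668, 'fy': 485.668, 'cx': 321.491, 'cy': 242.231, 'extrinsics': [[-0.026, -1.0, 0.001, 0.046], [0.995, -0.026, 0.092, -0.516], [-0.092, 0.003, 0.996, -1.039], [0.0, 0.0, 0.0, 1.0]]} 0.9959309895833334
wrist {'fx': 370.353, 'fy': 370.353, 'cx': 316.339, 'cy': 240.305, 'extrinsics': [[0.339, -0.941, -0.001, -0.724], [0.905, 0.326, -0.274, 0.033], [0.259, 0.092, 0.962, -0.391], [0.0, 0.0, 0.0, 1.0]]} 0.9960416666666667
{'clock': 0.15, 'qpos': array([ 1.14831932,  0.59996416, -0.00251703,  1.59993273,  0.0018158 ,
        0.94289758, -0.07980851]), 'joint_vel': array([ 0.00220037, -0.00251958,  0.0011882 , -0.00137252, -0.00028351,
        0.0013831 , -0.00073354]), 'tau': array([ 2.59400345e-03, -7.65581131e+01,  1.49874017e+00, -2.52559662e+01,
       -5.22906741e-02,  1.49400230e-02,  1.13179826e-04]), 'position': array([ 0.24557843, -0.68177065,  0.22894703]), 'tcp_rot': array([ 9.85088582e-01,  1.72046867e-01, -1.72739617e-04, -5.74870003e-04]), 'wrist_force': array([ 0.48142141, -0.31603958,  0.11299134]), 'ft_torque': array([0.08143214, 0.01098388, 0.00261862]), 'opening': 0.09313551850731984}
```

View pics/scene0.png

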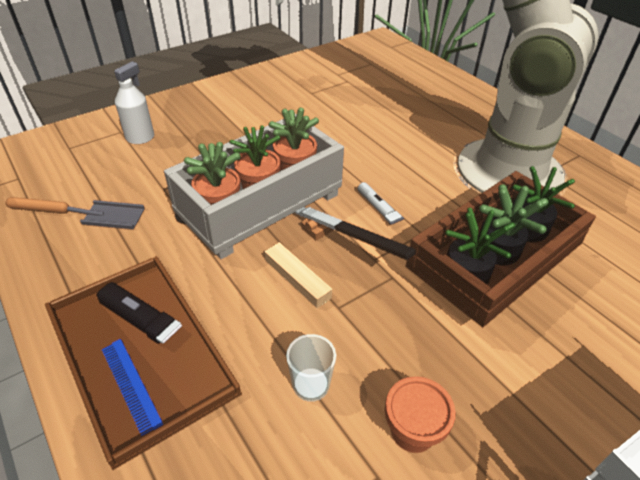

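View pics/top0.png

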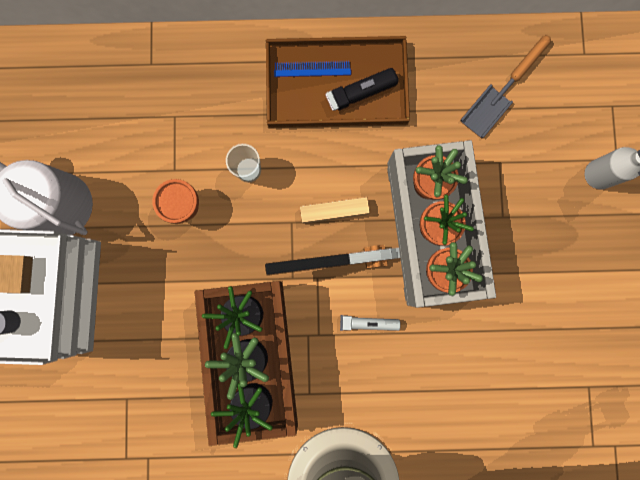

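View pics/wrist0.png

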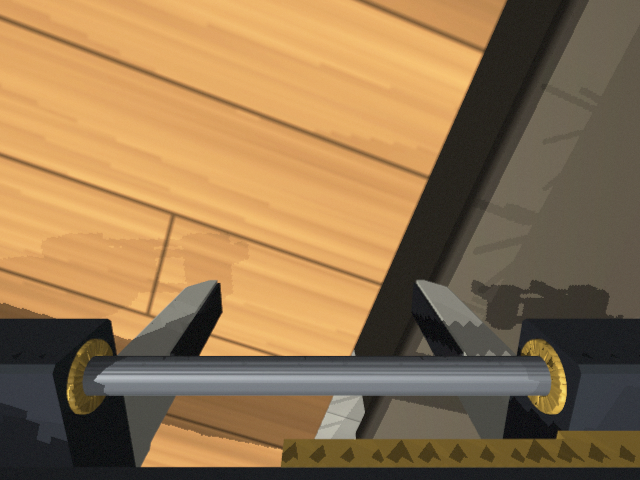

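The views show the grey trough (top view about 390–495, 140–305), the bar (265–400, row ~262), the packer (335, 210) and the planter (195–298, 280–445). Next I measure them.

```bash
cat > h.py <<'E'
import numpy as np, cv2
def load(f):
    z=np.load(f); return z['p'],z['d'],z['E'],z['K']
def cloud(d,E,K):
    v,u=np.mgrid[0:480,0:640]
    X=(u-K[2])/K[0]*d; Y=-(v-K[3])/K[1]*d
    P=np.stack([X,Y,-d],-1)
    R=E[:3,:3];t=E[:3,3]
    W=(P-t)@R
    W[d<=0]=np.nan
    return W
def snap(name,fn):
    from rig import arm
    m=arm.camera_model(name); p,d=arm.camera(name)
    cv2.imwrite(f"pics/{fn}.png",p); np.savez(f"pics/{fn}.npz",p=p,d=d,E=m["extrinsics"],K=[m["fx"],m["fy"],m["cx"],m["cy"]])
    return load(f"pics/{fn}.npz")
def ray(u,v,E,K,z):
    R=E[:3,:3];t=E[:3,3]; c=-R.T@t
    r=R.T@np.array([(u-K[2])/K[0],-(v-K[3])/K[1],-1]); return c+r*(z-c[2])/r[2]
E
python3 - <<'E'
from h import *
for n in("top","scene"):
    p,d,E,K=load(f"pics/{n}0.npz"); W=cloud(d,E,K)
    z=W[...,2]; print(n,"table z",np.nanpercentile(z[abs(z)<.02],[5,50,95]))
    pts={"top":[(335,210),(320,264),(275,267),(380,256),(392,254),(398,150),(420,300),(283,284),(205,290),(357,324),(177,200),(243,160)],
     "scene":[(300,275),(380,237),(312,227),(310,213),(245,205),(415,255),(485,310)]}[n]
    for u,v in pts: print((u,v),np.round(W[v,u],4),p[v,u])
s=cv2.resize(cv2.imread("pics/top0.png")[190:320,250:450],(800,520),interpolation=cv2.INTER_CUBIC);cv2.imwrite("pics/c1.png",s)
s=cv2.resize(cv2.imread("pics/scene0.png")[170:320,240:440],(800,600),interpolation=cv2.INTER_CUBIC);cv2.imwrite("pics/c2.png",s)
E
```

```text
top table z [-0.00238666  0.00103829  0.00749004]
(335, 210) [0.5864 0.001  0.0314] [145 217 245]
(320, 264) [0.4665 0.0368 0.0857] [35 36 35]
(275, 267) [0.4614 0.1264 0.1163] [36 37 38]
(380, 256) [ 0.4827 -0.0927  0.0388] [187 193 190]
(392, 254) [ 0.4867 -0.1196  0.0333] [123 127 126]
(398, 150) [ 0.69   -0.1261  0.1264] [176 189 195]
(420, 300) [ 0.3892 -0.1565  0.1285] [175 191 199]
(283, 284) [0.4284 0.1201 0.0006] [ 95 163 233]
(205, 290) [0.4195 0.2657 0.1162] [ 40  68 114]
(357, 324) [ 0.3381 -0.0395  0.0241] [212 220 218]
(177, 200) [0.6102 0.3351 0.0698] [ 71 122 225]
(243, 160) [0.7095 0.2047 0.0078] [165 186 199]
scene table z [-2.27050787e-03  9.24716501e-05  8.74810676e-03]
(300, 275) [0.5934 0.0165 0.0271] [171 226 247]
(380, 237) [0.4626 0.0718 0.0966] [38 39 48]
(312, 227) [ 0.5054 -0.0749  0.0265] [ 75 119 178]
(310, 213) [ 0.4935 -0.0996  0.039 ] [185 189 185]
(245, 205) [ 0.6196 -0.1251  0.1029] [121 131 137]
(415, 255) [0.4336 0.132  0.087 ] [29 46 71]
(485, 310) [0.4211 0.2797 0.0854] [ 43  63 101]
```

View pics/c1.png

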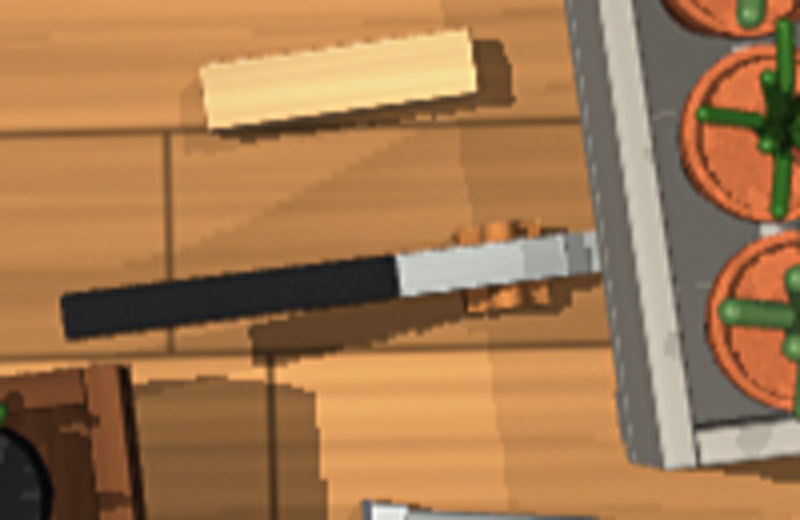

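View pics/c2.png

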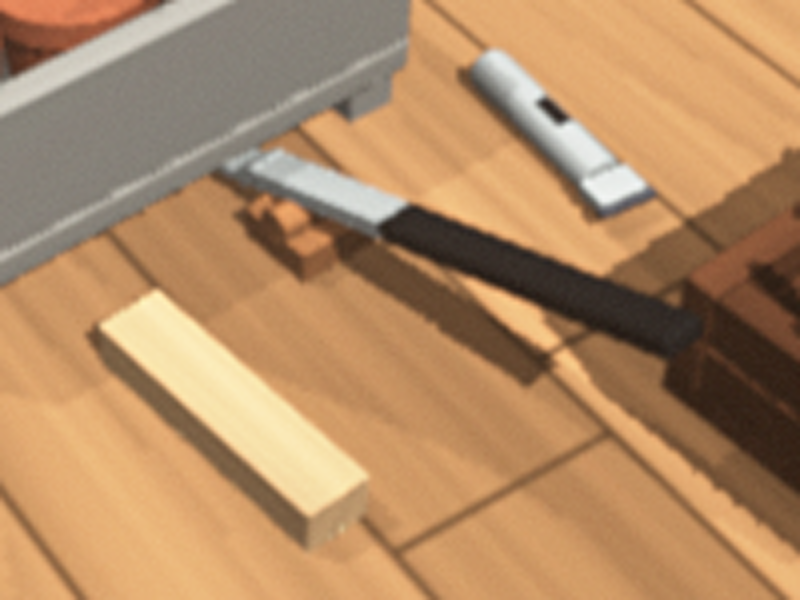

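Run:
```python
from h import *
def pca2(P):
    c=P.mean(0);u,s,vt=np.linalg.svd(P-c,full_matrices=False);return c,vt
for n in("top","scene"):
    p,d,E,K=load(f"pics/{n}0.npz"); W=cloud(d,E,K); X,Y,Z=W[...,0],W[...,1],W[...,2]
    b,g,r=[p[...,i].astype(int) for i in range(3)]
    print("==",n)
    # handle
    m=(r<60)&(g<60)&(b<60)&(X>.42)&(X<.52)&(Y>-.04)&(Y<.16)&(Z>.04)&(Z<.14)
    m=m.astype(np.uint8); k,l,st,_=cv2.connectedComponentsWithStats(m); i=1+st[1:,4].argmax(); m=l==i
    m2=cv2.erode(m.astype(np.uint8),np.ones((3,3)))>0
    P=W[m2]; c,vt=pca2(P); t=(P-c)@vt[0]
    print("handle n",len(P),"c",c.round(4),"dir",vt[0].round(4),"slope",np.arcsin(vt[0][2]).round(3),"yaw",np.arctan2(-vt[0][0],vt[0][1]).round(4),"ext",t.min().round(4),t.max().round(4), "normal",vt[2].round(3))
    Pm=W[m];t=(Pm-c)@vt[0]; print("ends full mask",(c+vt[0]*t.min()).round(4),(c+vt[0]*t.max()).round(4))
    # packer top
    m=(r>225)&(g>195)&(b>120)&(X>.53)&(X<.65)&(Y>-.09)&(Y<.1)&(Z>.012)&(Z<.04)
    if n=="top":
        pts=np.argwhere(m)[:,::-1]; pw=np.array([ray(u,v,E,K,.028)[:2] for u,v in pts])
    else:
        pts=np.argwhere(m&(Z>.024))[:,::-1]; pw=np.array([ray(u,v,E,K,.028)[:2] for u,v in pts])
    print("packer z",np.nanmedian(Z[m]))
    rc=cv2.minAreaRect(pw.astype(np.float32)); print("packer",rc, cv2.boxPoints(rc).round(4).tolist())
    # trough front face (scene)
    m=(Y<-.06)&(Y>-.22)&(X>.33)&(X<.75)&(Z>.11)&(Z<.135)&(abs(r-b)<40)
    P=W[m]; 
    rc=cv2.minAreaRect(P[:,:2].astype(np.float32)); print("trough rim",np.nanmedian(P[:,2]),rc, cv2.boxPoints(rc).round(4).tolist())
    # planter top
    m=(Y<.33)&(Y>.08)&(X>.1)&(X<.5)&(Z>.12)&(Z<.145)&(r>g+15)
    P=W[m];
    if len(P)>5: rc=cv2.minAreaRect(P[:,:2].astype(np.float32)); print("planter rim",np.nanmedian(P[:,2]),rc, cv2.boxPoints(rc).round(4).tolist())
```

```text
== top
handle n 660 c [0.4677 0.0613 0.0936] dir [-0.1055  0.9437  0.3136] slope 0.319 yaw 0.1113 ext -0.0873 0.0863 normal [ 0.037 -0.311  0.95 ]
ends full mask [ 0.4773 -0.0249  0.065 ] [0.4584 0.1444 0.1212]
packer z 0.02889607152882632
packer ((0.5884934067726135, 0.002613551914691925), (0.03419152647256851, 0.1483849436044693), 6.719045162200928) [[0.5627999901771545, 0.07429999858140945], [0.5802000164985657, -0.0731000006198883], [0.6141999959945679, -0.06909999996423721], [0.5968000292778015, 0.07829999923706055]]
trough rim 0.1253500760459554 ((0.5382300615310669, -0.18326275050640106), (0.3193292021751404, 0.10372074693441391), 5.442131519317627) [[0.37439998984336853, -0.1467999964952469], [0.38420000672340393, -0.25], [0.7020999789237976, -0.21969999372959137], [0.692300021648407, -0.11649999767541885]]
planter rim 0.12059089881981151 ((0.2883831560611725, 0.18964233994483948), (0.31733158230781555, 0.16788968443870544), 5.162829399108887) [[0.12280000001192093, 0.2590000033378601], [0.1378999948501587, 0.09179999679327011], [0.45399999618530273, 0.12030000239610672], [0.
[... 183 characters left out ...]
8 ]
ends full mask [ 0.4912 -0.0224  0.0756] [0.4505 0.1603 0.1046]
packer z 0.027928271101303522
packer ((0.5905603170394897, 0.0022247135639190674), (0.034060411155223846, 0.1495216339826584), 6.70228910446167) [[0.5648999810218811, 0.07450000196695328], [0.5824000239372253, -0.07400000095367432], [0.6161999702453613, -0.07000000029802322], [0.5986999869346619, 0.07850000262260437]]
trough rim 0.12365929807061207 ((0.5424246191978455, -0.18241271376609802), (0.3210453987121582, 0.1051376685500145), 5.551592826843262) [[0.3776000142097473, -0.14560000598430634], [0.38769999146461487, -0.25029999017715454], [0.7073000073432922, -0.219200000166893], [0.6970999836921692, -0.11460000276565552]]
```

Run:
```python
from h import *
p,d,E,K=load("pics/scene0.npz"); W=cloud(d,E,K); X,Y,Z=W[...,0],W[...,1],W[...,2]
g=p.astype(int); grey=(abs(g[...,2]-g[...,0])<35)
for lo,hi in((.025,.05),(.05,.08),(.08,.11)):
    m=(Y<-.08)&(Y>-.16)&(X>.39)&(X<.69)&(Z>lo)&(Z<hi)&grey
    P=W[m]; k=np.polyfit(P[:,0],P[:,1],1); res=P[:,1]-np.polyval(k,P[:,0]); ok=abs(res)<.006; k=np.polyfit(P[ok,0],P[ok,1],1)
    print("front face",lo,len(P),ok.sum(),"slope",k, "y@.55",np.polyval(k,.55),"xr",P[ok,0].min(),P[ok,0].max(), res.std())
# lower edge of front face: pixel columns, last grey row
# planter +x end face in scene
q=g[...,2]-g[...,0]
m=(Y<.31)&(Y>.10)&(X>.38)&(X<.5)&(Z>.055)&(Z<.12)&(g.max(-1)<110)&(q>15)
P=W[m]; 
k=np.polyfit(P[:,1],P[:,0],1)
for _ in range(3):
    r=P[:,0]-np.polyval(k,P[:,1]); ok=abs(r)<.005; k=np.polyfit(P[ok,1],P[ok,0],1)
print("planter end face x=f(y)",len(P),ok.sum(),k,"yrange",P[ok,1].min(),P[ok,1].max(),"x at y .13",np.polyval(k,.13))
h,_=np.histogram(P[ok,1],bins=np.arange(.1,.32,.01)); print(h)
p,d,E,K=load("pics/top0.npz"); W=cloud(d,E,K); X,Y,Z=W[...,0],W[...,1],W[...,2];g=p.astype(int)
z=Z
m=(Y<.33)&(Y>.06)&(X>.09)&(X<.5)&(Z>.1)&(Z<.145)&(g[...,2]>g[...,0]+15)&(g[...,1]<g[...,2]-10)
pts=np.argwhere(m)[:,::-1].astype(np.float32); hull=cv2.convexHull(pts)
rc=cv2.minAreaRect(pts); print([ray(u,v,E,K,.136).round(4).tolist() for u,v in cv2.boxPoints(rc)], np.nanpercentile(Z[m],[5,50,95]))
m=(Y<-.08)&(Y>-.35)&(X>.33)&(X<.75)&(Z>.11)&(Z<.135)&(abs(g[...,2]-g[...,0])<40)
pts=np.argwhere(m)[:,::-1].astype(np.float32);rc=cv2.minAreaRect(pts); print("trough",[ray(u,v,E,K,.125).round(4).tolist() for u,v in cv2.boxPoints(rc)])
```

```text
front face 0.025 1326 812 slope [ 0.0926826  -0.18285446] y@.55 -0.1318790259588561 xr 0.4354511189745994 0.6899201702347972 0.012461046500366453
front face 0.05 1490 1490 slope [ 0.09928387 -0.18677586] y@.55 -0.13216973492274886 xr 0.3900517354915494 0.6898551149651057 0.0011116600368681346
front face 0.08 1563 1561 slope [ 0.09934869 -0.18674555] y@.55 -0.13210377093522097 xr 0.39008041830410656 0.6899432255485767 0.0016252164353902324
planter end face x=f(y) 3067 2495 [-0.09309079  0.44751319] yrange 0.1156224564360612 0.28691858414479054 x at y .13 0.43541138996540024
[  0  12  75 132 137 134 141 142 150 153 152 165 151 162 161 161 172 164
 131   0   0]
[[0.4609, 0.2862, 0.136], [0.4743, 0.0794, 0.136], [0.1397, 0.0563, 0.136], [0.1273, 0.2564, 0.136]] [0.10805909 0.1175482  0.12053427]
trough [[0.6913, -0.1143, 0.125], [0.7105, -0.2802, 0.125], [0.3906, -0.3059, 0.125], [0.3728, -0.1449, 0.125]]
```

```bash
cat >> h.py <<'E'
from scipy.spatial.transform import Rotation as Rn
TH=0.0985
EX=np.array([np.cos(TH),np.sin(TH),0]);EY=np.array([-np.sin(TH),np.cos(TH),0]);EZ=np.array([0,0,1.])
FR=np.array([0.5347,-0.1336,0])
def loc(p): q=np.array(p)-FR; return np.array([q@EX,q@EY,q[2]])
def wor(l): return FR+l[0]*EX+l[1]*EY+l[2]*EZ
def tool(pitch,yaw=0):
    "tool x along handle rising by pitch, y=EX"
    R0=np.stack([EY,EX,-EZ],1)
    return Rn.from_rotvec(EZ*yaw)*Rn.from_rotvec(EX*pitch)*Rn.from_matrix(R0)
def state():
    from rig import arm
    s=arm.sense(); return s
def rep(s=None):
    s=s or state(); R=Rn.from_quat(s['tcp_rot']); M=R.as_matrix()
    rv=(tool(0).inv()*R).as_rotvec()
    print("t %.2f tcp"%s['clock'],s['position'].round(4),"loc(mm)",(loc(s['position'])*1e3).round(1),"grasp loc",(loc(s['position']-.008*M[:,2])*1e3).round(1),"rv rel level",rv.round(3),"F loc",[round(float(s['wrist_force']@e),1) for e in (EX,EY,EZ)],"T",s['ft_torque'].round(2),"open",round(s['opening']*1e3,1))
def sim(p,R,rows):
    for r in rows:
        p=p+R.apply(np.array([r.get('tx',0),r.get('ty',0),r.get('tz',0)])/100)
        R=R*Rn.from_rotvec([r.get('ax',0),r.get('ay',0),r.get('az',0)])
    return p,R
def to(pt,Rt,p=None,R=None):
    s=state(); p=s['position'] if p is None else p; R=Rn.from_quat(s['tcp_rot']) if R is None else R
    print("need shift cm (tool)",(R.inv().apply(pt-p)*100).round(2),"rot",((R.inv()*Rt).as_rotvec()).round(4))
E
python3 - <<'E'
from h import *
from rig import arm
rep(); s=state();print(s['qpos'].round(2))
R=Rn.from_quat(s['tcp_rot']);p=s['position']
from scipy.optimize import fsolve
T=wor([-.045,.172,.30])
def f(v):
    q,_=sim(p,R,[dict(tx=v[0],ty=v[1],az=-.0735)]*18); return (q-T)[:2]
v=fsolve(f,[4,-1]);print(v)
q,r=sim(p,R,[dict(tx=v[0],ty=v[1],az=-.0735)]*18);print(q,(tool(0).inv()*r).as_rotvec())
E
```

```text
t 0.15 tcp [ 0.2456 -0.6818  0.2289] loc(mm) [-341.6 -517.1  228.9] grasp loc [-341.6 -517.1  236.9] rv rel level [1.000e-03 1.000e-03 1.323e+00] F loc [0.4, -0.4, 0.1] T [0.08 0.01 0.  ] open 93.1
[ 1.15  0.6  -0.    1.6   0.    0.94 -0.08]
[ 4.29682989 -1.29271328]
[0.47300351 0.03314094 0.22959186] [0.00043026 0.00112077 0.00048198]
```

```bash
python3 -m handwheel '[{"tz":-4},{"tz":-3},{"tx":2}]' 20
```

```text
invalid input
```

```bash
python3 -m handwheel '[{"claw":0,"tx":0,"ty":0,"tz":-4,"ax":0,"ay":0,"az":0},{"claw":0,"tx":0,"ty":0,"tz":-3,"ax":0,"ay":0,"az":0},{"claw":0,"tx":2,"ty":0,"tz":0,"ax":0,"ay":0,"az":0}]' 20; python3 -c "
from h import *; rep(); print(state()['qpos'].round(3))"
```

```text
clock: 0.45
position: [0.262, -0.6783, 0.3043]
tcp_rot: [0.985, 0.17, -0.0, 0.004]
wrist_force: [-0.1, -0.6, 0.3]
opening: 0.093
t 0.45 tcp [ 0.262  -0.6783  0.3043] loc(mm) [-325.  -515.3  304.3] grasp loc [-325.  -515.2  312.3] rv rel level [-0.005 -0.006  1.328] F loc [-0.2, -0.6, 0.3] T [-0.03  0.05 -0.01] open 93.0
[ 1.121e+00  5.380e-01  4.000e-03  1.519e+00  1.000e-03  1.078e+00
 -1.060e-01]
```

```bash
python3 -m handwheel '[{"claw":0,"tx":4.2,"ty":-1.3,"az":-0.0735},{"claw":0,"tx":4.2,"ty":-1.3,"az":-0.0735},{"claw":0,"tx":4.2,"ty":-1.3,"az":-0.0735},{"claw":0,"tx":4.2,"ty":-1.3,"az":-0.0735},{"claw":0,"tx":4.2,"ty":-1.3,"az":-0.0735},{"claw":0,"tx":4.2,"ty":-1.3,"az":-0.0735},{"claw":0,"tx":4.2,"ty":-1.3,"az":-0.0735},{"claw":0,"tx":4.2,"ty":-1.3,"az":-0.0735},{"claw":0,"tx":4.2,"ty":-1.3,"az":-0.0735},{"claw":0,"tx":4.2,"ty":-1.3,"az":-0.0735},{"claw":0,"tx":4.2,"ty":-1.3,"az":-0.0735},{"claw":0,"tx":4.2,"ty":-1.3,"az":-0.0735},{"claw":0,"tx":4.2,"ty":-1.3,"az":-0.0735},{"claw":0,"tx":4.2,"ty":-1.3,"az":-0.0735},{"claw":0,"tx":4.2,"ty":-1.3,"az":-0.0735},{"claw":0,"tx":4.2,"ty":-1.3,"az":-0.0735},{"claw":0,"tx":4.2,"ty":-1.3,"az":-0.0735},{"claw":0,"tx":4.2,"ty":-1.3,"az":-0.0735}]'; python3 -c "
from h import *; rep(); print(state()['qpos'].round(3))"
```

```text
t 0.45 tcp [ 0.262  -0.6783  0.3043] loc(mm) [-325.  -515.3  304.3] grasp loc [-325.  -515.2  312.3] rv rel level [-0.005 -0.006  1.328] F loc [-0.2, -0.6, 0.3] T [-0.03  0.05 -0.01] open 93.0
[ 1.121e+00  5.380e-01  4.000e-03  1.519e+00  1.000e-03  1.078e+00
 -1.060e-01]invalid input
```

```bash
python3 -m handwheel '[{"claw":0,"tx":4.2,"ty":-1.3,"tz":0,"ax":0,"ay":0,"az":-0.0735},{"claw":0,"tx":4.2,"ty":-1.3,"tz":0,"ax":0,"ay":0,"az":-0.0735},{"claw":0,"tx":4.2,"ty":-1.3,"tz":0,"ax":0,"ay":0,"az":-0.0735},{"claw":0,"tx":4.2,"ty":-1.3,"tz":0,"ax":0,"ay":0,"az":-0.0735},{"claw":0,"tx":4.2,"ty":-1.3,"tz":0,"ax":0,"ay":0,"az":-0.0735},{"claw":0,"tx":4.2,"ty":-1.3,"tz":0,"ax":0,"ay":0,"az":-0.0735},{"claw":0,"tx":4.2,"ty":-1.3,"tz":0,"ax":0,"ay":0,"az":-0.0735},{"claw":0,"tx":4.2,"ty":-1.3,"tz":0,"ax":0,"ay":0,"az":-0.0735},{"claw":0,"tx":4.2,"ty":-1.3,"tz":0,"ax":0,"ay":0,"az":-0.0735},{"claw":0,"tx":4.2,"ty":-1.3,"tz":0,"ax":0,"ay":0,"az":-0.0735},{"claw":0,"tx":4.2,"ty":-1.3,"tz":0,"ax":0,"ay":0,"az":-0.0735},{"claw":0,"tx":4.2,"ty":-1.3,"tz":0,"ax":0,"ay":0,"az":-0.0735},{"claw":0,"tx":4.2,"ty":-1.3,"tz":0,"ax":0,"ay":0,"az":-0.0735},{"claw":0,"tx":4.2,"ty":-1.3,"tz":0,"ax":0,"ay":0,"az":-0.0735},{"claw":0,"tx":4.2,"ty":-1.3,"tz":0,"ax":0,"ay":0,"az":-0.0735},{"claw":0,"tx":4.2,"ty":-1.3,"tz":0,"ax":0,"ay":0,"az":-0.0735},{"claw":0,"tx":4.2,"ty":-1.3,"tz":0,"ax":0,"ay":0,"az":-0.0735},{"claw":0,"tx":4.2,"ty":-1.3,"tz":0,"ax":0,"ay":0,"az":-0.0735}]'; python3 -c "
from h import *; rep(); print(state()['qpos'].round(3))"
```

```text
clock: 2.25
position: [0.4811, 0.0292, 0.2991]
tcp_rot: [0.67, 0.742, 0.0, -0.0]
wrist_force: [0.8, 0.6, 0.1]
opening: 0.093
t 2.25 tcp [0.4811 0.0292 0.2991] loc(mm) [-37.4 167.3 299.1] grasp loc [-37.4 167.2 307.1] rv rel level [ 0.     0.    -0.003] F loc [0.9, 0.6, 0.1] T [ 0.01 -0.21  0.07] open 93.0
[ 0.239  0.258 -0.516  2.032  0.162  0.89  -0.263]
```

Run:
```python
from h import *
p,d,E,K=snap("wrist","w1"); W=cloud(d,E,K)
g=p.astype(int)
L=np.stack([(W-FR)@EX,(W-FR)@EY,W[...,2]],-1)*1e3
m=(g.max(-1)<60)&(L[...,2]>35)&(L[...,2]<140)&(abs(L[...,0]+50)<30)&(L[...,1]>90)&(L[...,1]<300)
P=L[m]; print(len(P))
for lo in range(100,300,20):
    q=P[(P[:,1]>=lo)&(P[:,1]<lo+20)]
    if len(q)>5: print(lo,np.percentile(q[:,0],[2,50,98]).round(1),np.median(q[:,2]).round(1))
print(np.nanpercentile(P[:,1],[0,100]))
```

```text
3688
120 [-56.8 -46.9 -36.2] 71.0
140 [-57.2 -46.8 -36.3] 76.9
160 [-57.5 -47.5 -37.4] 83.5
180 [-57.5 -47.4 -37.5] 90.1
200 [-58.  -48.1 -38.5] 96.8
220 [-58.5 -48.7 -38.6] 103.3
240 [-58.9 -49.2 -39.5] 110.0
260 [-73.5 -50.  -40.4] 116.4
280 [-74.2 -55.5 -41.2] 117.8
[124.72503858 299.93538245]
```

View pics/w1.png

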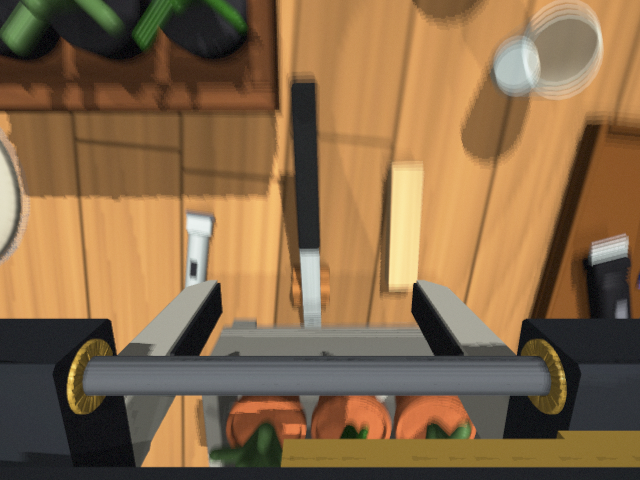

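Run:
```python
from h import *
rep()
R=tool(.33,.02); z=R.as_matrix()[:,2]
g=wor([-.0475,.172,.0785]); T=g+.008*z
to(T-.07*z,R); to(T,R,p=T-.07*z,R=R)
# closeness to ridge: pivot vector
```

```text
t 2.30 tcp [0.4786 0.0359 0.2995] loc(mm) [-39.2 174.2 299.5] grasp loc [-39.2 174.2 307.5] rv rel level [ 0.001  0.003 -0.015] F loc [-1.5, 5.9, -1.3] T [0.29 0.18 0.  ] open 92.9
need shift cm (tool) [-2.27 -0.81 16.23] rot [ 3.00e-04  3.27e-01 -5.30e-03]
need shift cm (tool) [0. 0. 7.] rot [0. 0. 0.]
```

```bash
python3 -m handwheel '[{"claw":0.35,"tx":-0.5,"ty":-0.2,"tz":4,"ax":0,"ay":0,"az":0},{"claw":0.35,"tx":-0.5,"ty":-0.2,"tz":4,"ax":0,"ay":0,"az":0},{"claw":0.35,"tx":-0.5,"ty":-0.2,"tz":4,"ax":0,"ay":0,"az":0},{"claw":0.35,"tx":-0.5,"ty":-0.2,"tz":4,"ax":0,"ay":0,"az":0},{"claw":0.35,"tx":0,"ty":0,"tz":0,"ax":0,"ay":0.11,"az":0},{"claw":0.35,"tx":0,"ty":0,"tz":0,"ax":0,"ay":0.11,"az":0},{"claw":0.35,"tx":0,"ty":0,"tz":0,"ax":0,"ay":0.11,"az":0},{"claw":0.35,"tx":0,"ty":0,"tz":0,"ax":0,"ay":0,"az":0},{"claw":0.35,"tx":0,"ty":0,"tz":0,"ax":0,"ay":0,"az":0}]'
python3 - <<'E'
from h import *
rep()
R=tool(.33,.02); z=R.as_matrix()[:,2]
g=wor([-.0475,.172,.0785]); T=g+.008*z
to(T,R)
E
```

```text
clock: 3.2
position: [0.4755, 0.0051, 0.1388]
tcp_rot: [0.664, 0.73, 0.11, -0.122]
wrist_force: [0.2, 0.7, -0.1]
opening: 0.0604
t 3.20 tcp [0.4755 0.0051 0.1388] loc(mm) [-45.3 143.9 138.8] grasp loc [-45.3 141.3 146.4] rv rel level [0.001 0.329 0.004] F loc [0.3, 0.7, -0.1] T [-0.29 -0.12 -0.03] open 60.4
need shift cm (tool) [ 0.71 -0.22  7.42] rot [ 0.0061  0.0009 -0.0231]
```

```bash
python3 -m handwheel '[{"claw":0.35,"tx":0.7,"ty":-0.2,"tz":2.4,"ax":0,"ay":0,"az":-0.02},{"claw":0.35,"tx":0,"ty":0,"tz":2.5,"ax":0,"ay":0,"az":0},{"claw":0.35,"tx":0,"ty":0,"tz":2.5,"ax":0,"ay":0,"az":0},{"claw":0.35,"tx":0,"ty":0,"tz":0,"ax":0,"ay":0,"az":0},{"claw":0.35,"tx":0,"ty":0,"tz":0,"ax":0,"ay":0,"az":0}]' 40
python3 - <<'E'
from h import *
rep()
s=snap("scene","s1");cv2.imwrite("pics/s1c.png",cv2.resize(s[0][120:360,180:500],(800,600)))
E
```

```text
clock: 3.7
position: [0.4705, 0.0381, 0.0723]
tcp_rot: [0.654, 0.739, 0.11, -0.12]
wrist_force: [0.2, -0.3, -0.7]
opening: 0.061
t 3.70 tcp [0.4705 0.0381 0.0723] loc(mm) [-47.  177.1  72.3] grasp loc [-47.  174.6  79.9] rv rel level [-0.002  0.328 -0.023] F loc [0.1, -0.3, -0.7] T [-0.32 -0.12 -0.05] open 61.0
```

View pics/s1c.png

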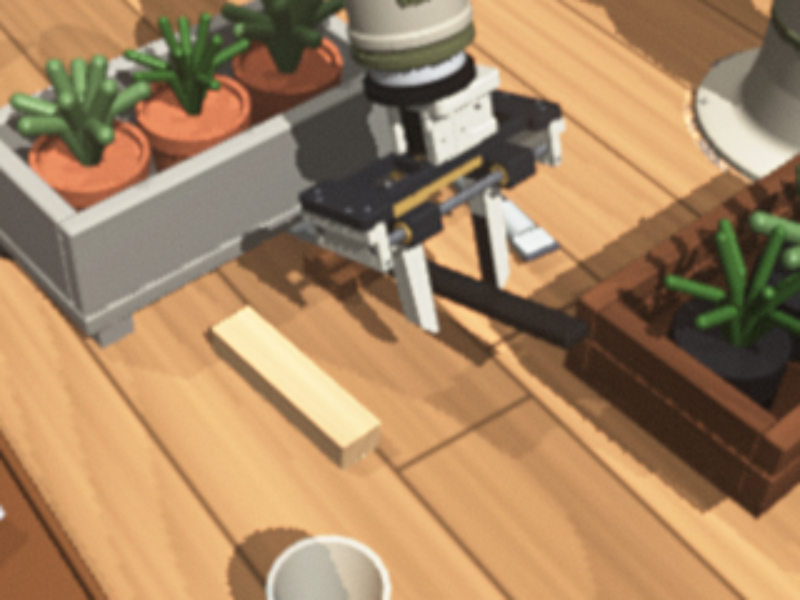

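The fingers straddle the bar handle (crop about 415–500, 290). Closing now.

```bash
python3 -m handwheel '[{"claw":1,"tx":0,"ty":0,"tz":0,"ax":0,"ay":0,"az":0},{"claw":1,"tx":0,"ty":0,"tz":0,"ax":0,"ay":0,"az":0},{"claw":1,"tx":0,"ty":0,"tz":0,"ax":0,"ay":0,"az":0},{"claw":1,"tx":0,"ty":0,"tz":0,"ax":0,"ay":0,"az":0},{"claw":1,"tx":0,"ty":0,"tz":0,"ax":0,"ay":0,"az":0}]' 45
python3 - <<'E'
from h import *
rep()
# simulate lever: pivot ridge contact; rows
s=state();R=Rn.from_quat(s['tcp_rot']);p=s['position']
q,r=sim(p,R,[dict(tz=.46,ay=-.035)]*10); print((loc(q)*1e3).round(1),(tool(0).inv()*r).as_rotvec().round(3))
E
```

```text
clock: 4.25
position: [0.4711, 0.0362, 0.072]
tcp_rot: [0.655, 0.737, 0.111, -0.12]
wrist_force: [2.7, 0.4, 0.1]
opening: 0.0252
t 4.25 tcp [0.4711 0.0362 0.072 ] loc(mm) [-46.6 175.3  72. ] grasp loc [-46.6 172.7  79.5] rv rel level [-0.004  0.329 -0.019] F loc [2.7, 0.1, 0.1] T [-0.11 -0.66 -0.15] open 25.2
[-46.4 183.1  26.9] [-0.007 -0.021 -0.018]
```

```bash
python3 -m handwheel '[{"claw":1,"tx":0,"ty":0,"tz":0.25,"ax":0,"ay":-0.019,"az":0},{"claw":1,"tx":0,"ty":0,"tz":0.25,"ax":0,"ay":-0.019,"az":0},{"claw":1,"tx":0,"ty":0,"tz":0.25,"ax":0,"ay":-0.019,"az":0},{"claw":1,"tx":0,"ty":0,"tz":0.25,"ax":0,"ay":-0.019,"az":0},{"claw":1,"tx":0,"ty":0,"tz":0.25,"ax":0,"ay":-0.019,"az":0},{"claw":1,"tx":0,"ty":0,"tz":0.25,"ax":0,"ay":-0.019,"az":0},{"claw":1,"tx":0,"ty":0,"tz":0.25,"ax":0,"ay":-0.019,"az":0},{"claw":1,"tx":0,"ty":0,"tz":0.25,"ax":0,"ay":-0.019,"az":0}]' 55
python3 - <<'E'
from h import *
rep()
E
```

```text
clock: 5.05
position: [0.471, 0.0407, 0.0526]
tcp_rot: [0.662, 0.744, 0.061, -0.063]
wrist_force: [0.8, -5.6, 4.5]
opening: 0.0235
t 5.05 tcp [0.471  0.0407 0.0526] loc(mm) [-46.2 179.7  52.6] grasp loc [-46.3 178.3  60.5] rv rel level [-0.006  0.175 -0.018] F loc [0.3, -5.7, 4.5] T [-1.17 -0.31 -0.02] open 23.5
```

```bash
python3 -m handwheel '[{"claw":1,"tx":-0.03,"ty":0,"tz":0.25,"ax":0,"ay":-0.019,"az":0},{"claw":1,"tx":-0.03,"ty":0,"tz":0.25,"ax":0,"ay":-0.019,"az":0},{"claw":1,"tx":-0.03,"ty":0,"tz":0.25,"ax":0,"ay":-0.019,"az":0},{"claw":1,"tx":0,"ty":0,"tz":0.25,"ax":0,"ay":-0.019,"az":0},{"claw":1,"tx":0,"ty":0,"tz":0.25,"ax":0,"ay":-0.019,"az":0},{"claw":1,"tx":0,"ty":0,"tz":0.25,"ax":0,"ay":-0.019,"az":0},{"claw":1,"tx":0,"ty":0,"tz":0.25,"ax":0,"ay":-0.019,"az":0},{"claw":1,"tx":0,"ty":0,"tz":0.25,"ax":0,"ay":-0.019,"az":0},{"claw":1,"tx":0,"ty":0,"tz":0.25,"ax":0,"ay":-0.019,"az":0},{"claw":1,"tx":0,"ty":0,"tz":0.25,"ax":0,"ay":-0.019,"az":0},{"claw":1,"tx":0,"ty":0,"tz":0,"ax":0,"ay":0,"az":0}]' 55
python3 - <<'E'
from h import *
rep()
s=snap("scene","s2");cv2.imwrite("pics/s2c.png",cv2.resize(s[0][120:360,180:500],(800,600)))
W=cloud(*s[1:]); L=np.stack([(W-FR)@EX,(W-FR)@EY,W[...,2]],-1)*1e3; g=s[0].astype(int)
m=(g.max(-1)<60)&(L[...,2]>25)&(L[...,2]<140)&(abs(L[...,0]+50)<25)&(L[...,1]>220)&(L[...,1]<310)
P=L[m]; print(len(P))
for lo in range(220,310,10):
    q=P[(P[:,1]>=lo)&(P[:,1]<lo+10)]
    if len(q)>5: print(lo,len(q),np.percentile(q[:,0],[5,95]).round(1),np.percentile(q[:,2],[5,50,95]).round(1))
# trough front face tilt
grey=(abs(g[...,2]-g[...,0])<35)
m=(abs(L[...,1])<30)&(L[...,0]>-20)&(L[...,0]<150)&(L[...,2]>60)&(L[...,2]<125)&grey
P=L[m];k=np.polyfit(P[:,2],P[:,1],1)
for _ in range(4): r=P[:,1]-np.polyval(k,P[:,2]);P=P[abs(r)<3];k=np.polyfit(P[:,2],P[:,1],1)
print("front slope dy/dz",k,len(P))
E
```

```text
clock: 6.15
position: [0.4709, 0.0423, 0.028]
tcp_rot: [0.665, 0.747, -0.002, 0.008]
wrist_force: [1.5, -5.1, 10.3]
opening: 0.0234
t 6.15 tcp [0.4709 0.0423 0.028 ] loc(mm) [-46.1 181.3  28. ] grasp loc [-46.2 181.4  36. ] rv rel level [-0.007 -0.015 -0.018] F loc [1.0, -5.2, 10.3] T [-1.05 -0.27  0.02] open 23.4
962
220 62 [-53.4 -34.6] [34.1 38.1 40.2]
230 62 [-54.4 -34.7] [34.8 38.1 40.3]
240 57 [-56.4 -34.8] [33.6 37.5 39.8]
250 70 [-55.7 -34.8] [31.8 37.8 39.4]
260 139 [-73.7 -35.6] [ 34.9  54.6 109.2]
270 124 [-74.1 -36. ] [ 34.5  39.4 104. ]
280 175 [-74.1 -36.3] [ 35.2  61.3 111.4]
290 169 [-73.6 -38. ] [ 34.3  68.6 111.8]
300 104 [-73.9 -71. ] [ 60.   84.3 111.5]
front slope dy/dz [-0.14390255  1.2083046 ] 2302
```

View pics/s2c.png

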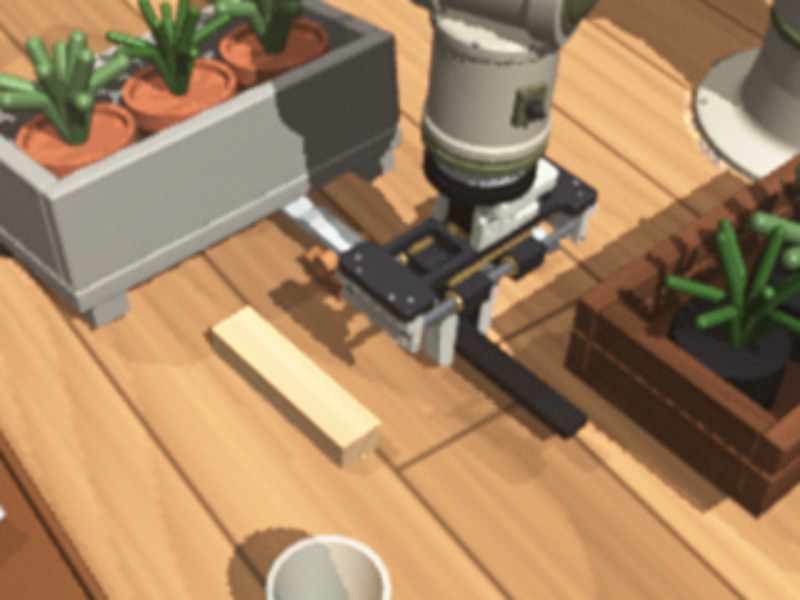

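```bash
python3 -m handwheel '[{"claw":1,"tx":0,"ty":-0.28,"tz":0,"ax":0,"ay":0,"az":-0.022},{"claw":1,"tx":0,"ty":-0.28,"tz":0,"ax":0,"ay":0,"az":-0.022},{"claw":1,"tx":0,"ty":-0.28,"tz":0,"ax":0,"ay":0,"az":-0.022},{"claw":1,"tx":0,"ty":-0.28,"tz":0,"ax":0,"ay":0,"az":-0.022},{"claw":1,"tx":0,"ty":-0.28,"tz":0,"ax":0,"ay":0,"az":-0.022},{"claw":1,"tx":0,"ty":-0.28,"tz":0,"ax":0,"ay":0,"az":-0.022},{"claw":1,"tx":0,"ty":-0.28,"tz":0,"ax":0,"ay":0,"az":-0.022},{"claw":1,"tx":0,"ty":-0.28,"tz":0,"ax":0,"ay":0,"az":-0.022},{"claw":1,"tx":0,"ty":0,"tz":0,"ax":0,"ay":0,"az":0}]' 55
python3 - <<'E'
from h import *
rep()
s=snap("scene","s3");cv2.imwrite("pics/s3c.png",cv2.resize(s[0][120:360,180:500],(800,600)))
E
```

```text
clock: 7.1
position: [0.449, 0.0386, 0.028]
tcp_rot: [0.597, 0.802, -0.002, 0.007]
wrist_force: [0.6, -0.5, 11.1]
opening: 0.0237
t 7.10 tcp [0.449  0.0386 0.028 ] loc(mm) [-68.4 179.7  28. ] grasp loc [-68.5 179.8  36. ] rv rel level [-0.007 -0.013 -0.192] F loc [0.6, -0.6, 11.1] T [-0.   -0.14 -0.97] open 23.7
```

View pics/s3c.png

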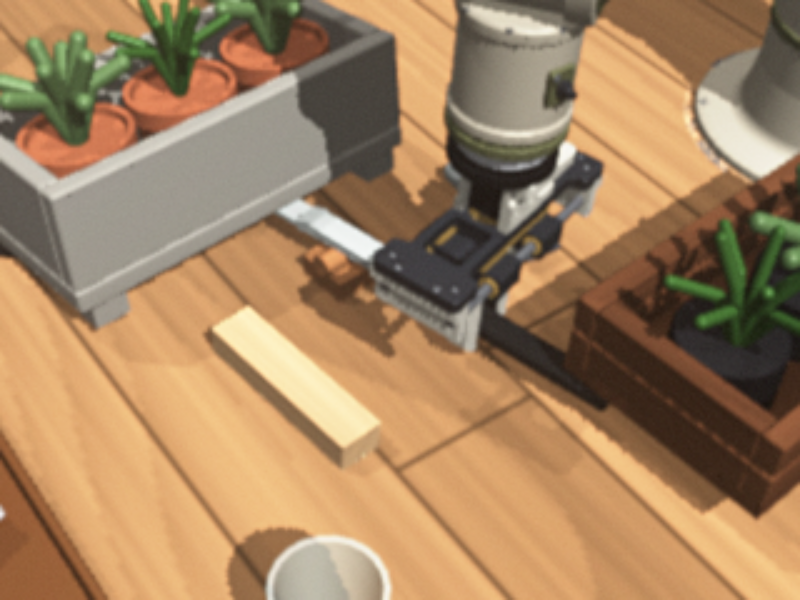

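```bash
python3 -m handwheel '[{"claw":1,"tx":0,"ty":-0.28,"tz":0,"ax":0,"ay":0,"az":-0.022},{"claw":1,"tx":0,"ty":-0.28,"tz":0,"ax":0,"ay":0,"az":-0.022},{"claw":1,"tx":0,"ty":0,"tz":0,"ax":0,"ay":0,"az":0}]' 55
python3 - <<'E'
from h import *
rep()
s=snap("scene","s4");cv2.imwrite("pics/s4c.png",cv2.resize(s[0][180:300,340:500],(800,600)))
E
```

```text
clock: 7.45
position: [0.4432, 0.0369, 0.0279]
tcp_rot: [0.58, 0.815, -0.002, 0.007]
wrist_force: [-1.8, 1.2, 10.7]
opening: 0.0231
t 7.45 tcp [0.4432 0.0369 0.0279] loc(mm) [-74.2 178.7  27.9] grasp loc [-74.3 178.8  35.9] rv rel level [-0.006 -0.013 -0.236] F loc [-1.6, 1.4, 10.7] T [ 0.21  0.15 -1.1 ] open 23.1
```

View pics/s4c.png

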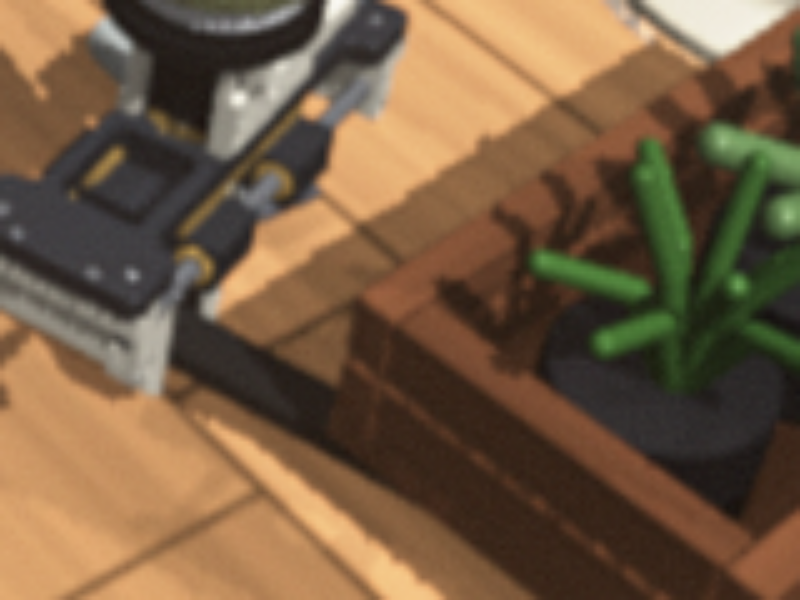

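```bash
python3 -m handwheel '[{"claw":1,"tx":0,"ty":0,"tz":-0.1,"ax":0,"ay":0.008,"az":0},{"claw":1,"tx":0,"ty":0,"tz":-0.1,"ax":0,"ay":0.008,"az":0},{"claw":1,"tx":0,"ty":0,"tz":-0.1,"ax":0,"ay":0.008,"az":0},{"claw":1,"tx":0,"ty":0,"tz":-0.1,"ax":0,"ay":0.008,"az":0},{"claw":1,"tx":0,"ty":0,"tz":0,"ax":0,"ay":0,"az":0}]' 55
python3 - <<'E'
from h import *
rep()
E
```

```text
clock: 8.0
position: [0.4421, 0.0368, 0.0317]
tcp_rot: [0.58, 0.815, 0.006, -0.007]
wrist_force: [-3.3, 1.8, 8.5]
opening: 0.023
t 8.00 tcp [0.4421 0.0368 0.0317] loc(mm) [-75.4 178.6  31.7] grasp loc [-75.4 178.5  39.7] rv rel level [-0.     0.019 -0.236] F loc [-3.1, 2.1, 8.5] T [ 0.33  0.67 -0.84] open 23.0
```

```bash
python3 -m handwheel '[{"claw":1,"tx":0,"ty":0,"tz":-0.1,"ax":0,"ay":0.008,"az":0},{"claw":0.3,"tx":0,"ty":0,"tz":0,"ax":0,"ay":0,"az":0},{"claw":0.3,"tx":0,"ty":0,"tz":0,"ax":0,"ay":0,"az":0},{"claw":0.3,"tx":0,"ty":0,"tz":0,"ax":0,"ay":0,"az":0},{"claw":0.3,"tx":0,"ty":0,"tz":0,"ax":0,"ay":0,"az":0}]' 55
python3 - <<'E'
from h import *
rep()
E
```

```text
clock: 8.5
position: [0.4432, 0.0371, 0.0323]
tcp_rot: [0.578, 0.816, 0.009, -0.01]
wrist_force: [0.3, 0.2, 0.5]
opening: 0.0511
t 8.50 tcp [0.4432 0.0371 0.0323] loc(mm) [-74.3 178.9  32.3] grasp loc [-74.3 178.7  40.3] rv rel level [-0.     0.026 -0.239] F loc [0.3, 0.1, 0.5] T [-0.07 -0.11  0.02] open 51.1
```

```bash
python3 -m handwheel '[{"claw":0.2,"tx":0,"ty":0,"tz":-3,"ax":0,"ay":0,"az":0},{"claw":0.2,"tx":0,"ty":0,"tz":-4.5,"ax":0,"ay":0,"az":0},{"claw":0.2,"tx":0,"ty":0,"tz":-4.5,"ax":0,"ay":-0.026,"az":0},{"claw":0.2,"tx":0,"ty":4.5,"tz":0,"ax":0,"ay":0,"az":0.11},{"claw":0.2,"tx":0,"ty":4.5,"tz":0,"ax":0,"ay":0,"az":0.11},{"claw":0.2,"tx":0,"ty":4.5,"tz":0,"ax":0,"ay":0,"az":0},{"claw":0.2,"tx":0,"ty":0,"tz":0,"ax":0,"ay":0,"az":0},{"claw":0.2,"tx":0,"ty":0,"tz":0,"ax":0,"ay":0,"az":0},{"claw":0.2,"tx":0,"ty":0,"tz":0,"ax":0,"ay":0,"az":0}]' 20
python3 - <<'E'
from h import *
rep()
T=wor([.0668,.1879,.016]); to(T,tool(0,.0185))
s=snap("scene","s5");cv2.imwrite("pics/s5c.png",cv2.resize(s[0][120:360,180:500],(800,600)))
W=cloud(*s[1:]); L=np.stack([(W-FR)@EX,(W-FR)@EY,W[...,2]],-1)*1e3; g=s[0].astype(int)
grey=(abs(g[...,2]-g[...,0])<35)
m=(abs(L[...,1])<30)&(L[...,0]>-20)&(L[...,0]<150)&(L[...,2]>60)&(L[...,2]<125)&grey
P=L[m];k=np.polyfit(P[:,2],P[:,1],1)
for _ in range(4): r=P[:,1]-np.polyval(k,P[:,2]);P=P[abs(r)<3];k=np.polyfit(P[:,2],P[:,1],1)
print("front slope dy/dz",k,len(P))
E
```

```text
clock: 9.4
position: [0.5732, 0.064, 0.1523]
tcp_rot: [0.664, 0.747, 0.001, 0.0]
wrist_force: [-0.8, -0.8, -0.1]
opening: 0.0745
t 9.40 tcp [0.5732 0.064  0.1523] loc(mm) [ 57.8 192.8 152.3] grasp loc [ 57.8 192.8 160.3] rv rel level [-0.001  0.    -0.019] F loc [-0.8, -0.7, -0.1] T [-0.04 -0.09  0.04] open 74.5
need shift cm (tool) [-0.52  0.87 13.63] rot [ 0.0014 -0.0004  0.0004]
front slope dy/dz [-0.11991073  0.84558968] 1881
```

View pics/s5c.png

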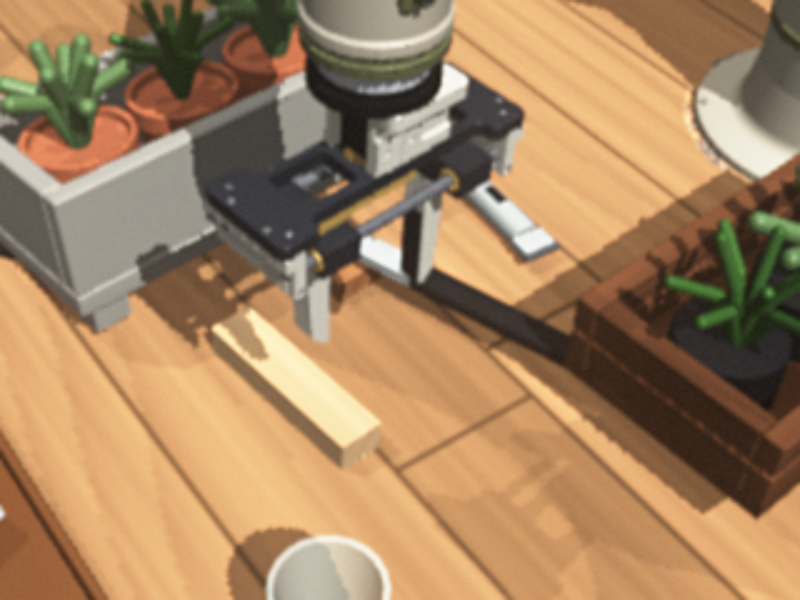

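The bar is caught under the box (crop ~570, 345) and the front tilt reads 0.12, as it should. Now the packer.

```bash
python3 -m handwheel '[{"claw":0.2,"tx":-0.5,"ty":0.9,"tz":3.6,"ax":0,"ay":0,"az":0},{"claw":0.2,"tx":0,"ty":0,"tz":4,"ax":0,"ay":0,"az":0},{"claw":0.2,"tx":0,"ty":0,"tz":4,"ax":0,"ay":0,"az":0},{"claw":0.2,"tx":0,"ty":0,"tz":2,"ax":0,"ay":0,"az":0},{"claw":0.2,"tx":0,"ty":0,"tz":0,"ax":0,"ay":0,"az":0},{"claw":0.2,"tx":0,"ty":0,"tz":0,"ax":0,"ay":0,"az":0}]' 20
python3 - <<'E'
from h import *
rep()
s=snap("scene","s6");cv2.imwrite("pics/s6c.png",cv2.resize(s[0][120:360,180:500],(800,600)))
E
```

```text
clock: 10.05
position: [0.5841, 0.0605, 0.0173]
tcp_rot: [0.664, 0.747, 0.001, 0.001]
wrist_force: [0.0, 0.2, 1.4]
opening: 0.0742
t 10.05 tcp [0.5841 0.0605 0.0173] loc(mm) [ 68.2 188.3  17.3] grasp loc [ 68.2 188.3  25.3] rv rel level [-0.003  0.001 -0.019] F loc [0.1, 0.2, 1.4] T [-0.03 -0.12 -0.  ] open 74.2
```

View pics/s6c.png

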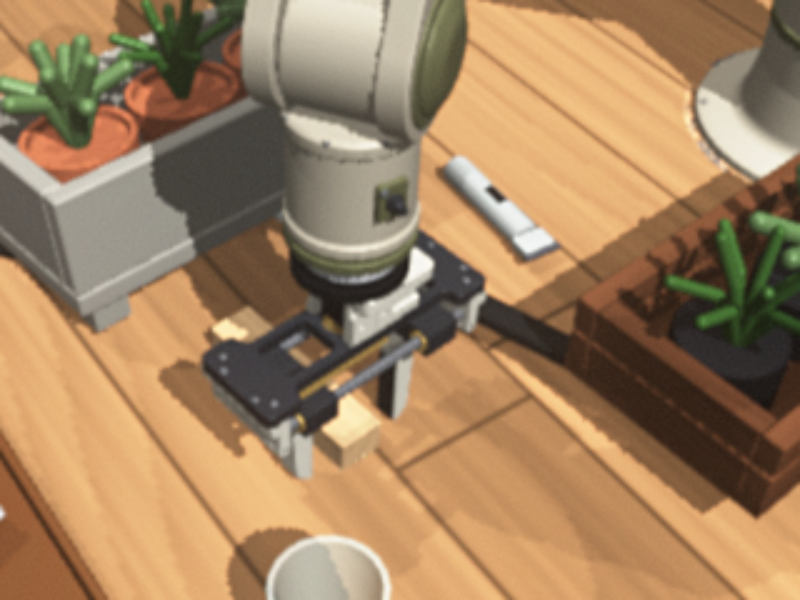

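```bash
python3 -m handwheel '[{"claw":0.2,"tx":0,"ty":0,"tz":0.2,"ax":0,"ay":0,"az":0},{"claw":1,"tx":0,"ty":0,"tz":0,"ax":0,"ay":0,"az":0},{"claw":1,"tx":0,"ty":0,"tz":0,"ax":0,"ay":0,"az":0},{"claw":1,"tx":0,"ty":0,"tz":0,"ax":0,"ay":0,"az":0},{"claw":1,"tx":0,"ty":0,"tz":0,"ax":0,"ay":0,"az":0}]' 25
python3 - <<'E'
from h import *
rep()
s=snap("scene","s7")
p,d,E,K=s; W=cloud(d,E,K); X,Y,Z=W[...,0],W[...,1],W[...,2]; b,g,r=[p[...,i].astype(int) for i in range(3)]
m=(r>150)&(r-b>40)&(g>r*.8)&(X>.53)&(X<.65)&(Y>-.09)&(Y<.1)&(Z>.022)&(Z<.034)
pw=np.array([loc(ray(u,v,E,K,.028))[:2]*1e3 for v,u in np.argwhere(m)]);print(len(pw))
for lo in range(50,210,10):
    q=pw[(pw[:,1]>=lo)&(pw[:,1]<lo+10)]
    if len(q)>5: print(lo,len(q),q[:,0].min().round(1),q[:,0].max().round(1))
print(pw.min(0),pw.max(0))
E
```

```text
clock: 10.6
position: [0.5847, 0.0604, 0.0151]
tcp_rot: [0.665, 0.747, 0.002, 0.001]
wrist_force: [0.1, -0.1, -0.0]
opening: 0.0471
t 10.60 tcp [0.5847 0.0604 0.0151] loc(mm) [ 68.9 188.1  15.1] grasp loc [ 68.9 188.1  23.1] rv rel level [-0.004  0.001 -0.018] F loc [0.1, -0.1, -0.0] T [-0.02 -0.11  0.03] open 47.1
419
50 35 54.1 88.4
60 69 54.4 88.6
70 62 53.4 85.8
80 26 56.7 80.3
180 68 51.0 84.8
190 90 27.2 86.2
200 68 50.6 85.3
[27.23214775 55.03952792] [ 88.58122915 207.82069327]
```

```bash
python3 -m handwheel '[{"claw":1,"tx":0,"ty":0,"tz":0,"ax":0,"ay":0,"az":0},{"claw":1,"tx":0,"ty":0,"tz":0,"ax":0,"ay":0,"az":0},{"claw":1,"tx":0,"ty":0,"tz":0,"ax":0,"ay":0,"az":0}]' 25
python3 - <<'E'
from h import *
rep()
E
```

```text
clock: 10.95
position: [0.5846, 0.0604, 0.0148]
tcp_rot: [0.665, 0.747, 0.001, 0.001]
wrist_force: [-2.0, -0.7, 1.2]
opening: 0.0358
t 10.95 tcp [0.5846 0.0604 0.0148] loc(mm) [ 68.7 188.2  14.8] grasp loc [ 68.7 188.2  22.8] rv rel level [-0.003  0.001 -0.018] F loc [-2.0, -0.5, 1.2] T [-0.04  0.07  0.  ] open 35.8
```

```bash
python3 -m handwheel '[{"claw":1,"tx":-0.5,"ty":-0.45,"tz":0,"ax":0,"ay":0,"az":0.009},{"claw":1,"tx":-0.8,"ty":-0.45,"tz":0,"ax":0,"ay":0,"az":0.009},{"claw":1,"tx":-0.8,"ty":-0.45,"tz":0,"ax":0,"ay":0,"az":0},{"claw":1,"tx":-0.8,"ty":0,"tz":0,"ax":0,"ay":0,"az":0},{"claw":1,"tx":-0.8,"ty":0,"tz":0,"ax":0,"ay":0,"az":0},{"claw":1,"tx":-0.8,"ty":0,"tz":0,"ax":0,"ay":0,"az":0},{"claw":1,"tx":-0.6,"ty":0,"tz":0,"ax":0,"ay":0,"az":0},{"claw":1,"tx":0,"ty":0,"tz":0,"ax":0,"ay":0,"az":0},{"claw":1,"tx":0,"ty":0,"tz":0,"ax":0,"ay":0,"az":0}]' 25
python3 - <<'E'
from h import *
rep()
s=snap("scene","s8");cv2.imwrite("pics/s8c.png",cv2.resize(s[0][120:360,180:500],(800,600)))
s=snap("top","t8");cv2.imwrite("pics/t8c.png",cv2.resize(s[0][130:310,240:480],(800,600)))
E
```

```text
clock: 11.85
position: [0.5768, 0.0066, 0.0148]
tcp_rot: [0.672, 0.741, 0.001, 0.001]
wrist_force: [1.7, -4.1, 5.9]
opening: 0.0356
t 11.85 tcp [0.5768 0.0066 0.0148] loc(mm) [ 55.6 135.4  14.8] grasp loc [ 55.6 135.4  22.8] rv rel level [-0.003 -0.001  0.001] F loc [1.3, -4.2, 5.9] T [-0.78 -0.27  0.02] open 35.6
```

View pics/s8c.png

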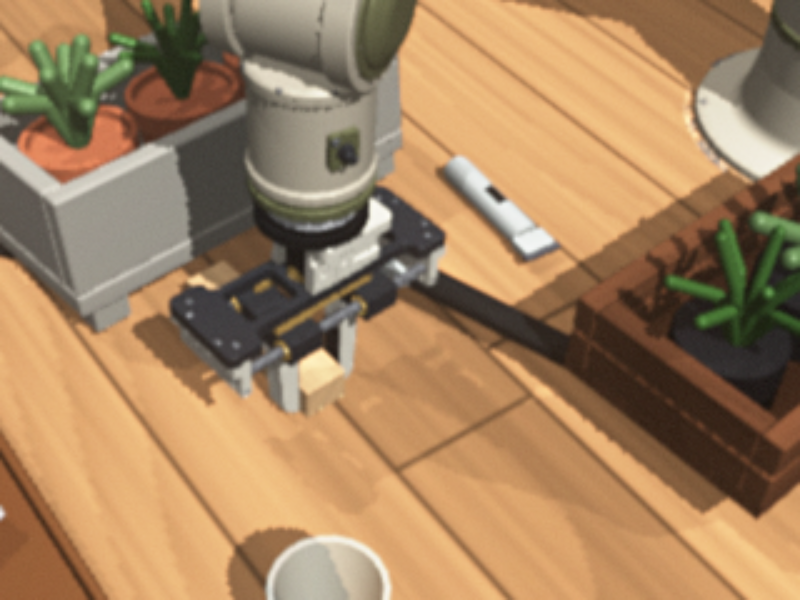

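View pics/t8c.png

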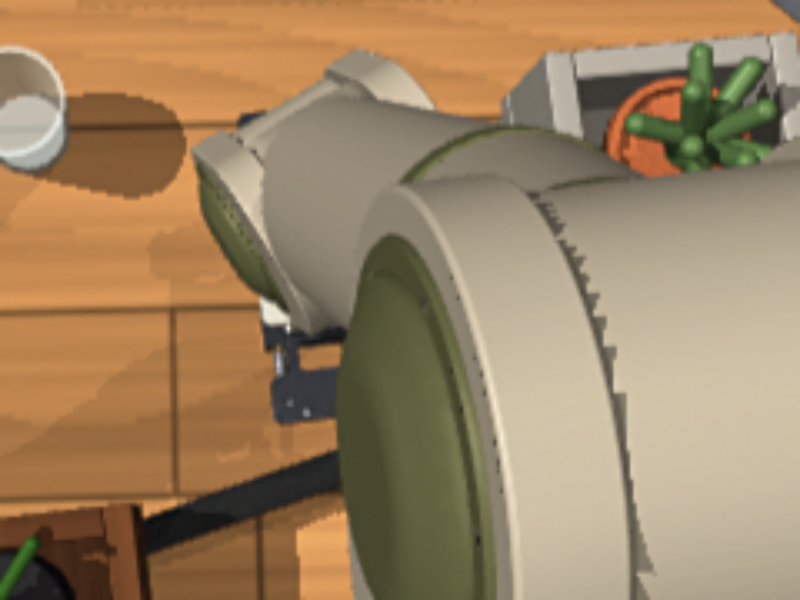

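```bash
python3 -m handwheel '[{"claw":1,"tx":0,"ty":0,"tz":0,"ax":0,"ay":0,"az":0}]' 25
python3 - <<'E'
from h import *
rep()
E
```

```text
clock: 12.05
position: [0.5766, 0.007, 0.0148]
tcp_rot: [0.672, 0.741, 0.001, 0.001]
wrist_force: [0.5, -4.2, 5.8]
opening: 0.0358
t 12.05 tcp [0.5766 0.007  0.0148] loc(mm) [ 55.5 135.8  14.8] grasp loc [ 55.5 135.8  22.8] rv rel level [-0.003 -0.001  0.   ] F loc [0.1, -4.2, 5.8] T [-0.9  -0.23  0.02] open 35.8
```

```bash
python3 -m handwheel '[{"claw":1,"tx":0,"ty":0,"tz":-0.05,"ax":0,"ay":-0.003,"az":0},{"claw":1,"tx":0,"ty":0,"tz":0,"ax":0,"ay":0,"az":0}]' 25
python3 - <<'E'
from h import *
rep()
E
```

```text
clock: 12.25
position: [0.5759, 0.0086, 0.0149]
tcp_rot: [0.671, 0.741, 0.0, 0.002]
wrist_force: [-0.4, 0.9, -1.6]
opening: 0.0357
t 12.25 tcp [0.5759 0.0086 0.0149] loc(mm) [ 55.  137.5  14.9] grasp loc [ 55.  137.5  22.9] rv rel level [-0.002 -0.002 -0.001] F loc [-0.3, 1.0, -1.6] T [-0.   -0.09 -0.01] open 35.7
```

```bash
python3 -m handwheel '[{"claw":1,"tx":-0.5,"ty":0,"tz":0,"ax":0,"ay":0,"az":0},{"claw":1,"tx":-0.5,"ty":0,"tz":0,"ax":0,"ay":0,"az":0},{"claw":1,"tx":-0.5,"ty":0,"tz":0,"ax":0,"ay":0,"az":0},{"claw":1,"tx":-0.5,"ty":0,"tz":0,"ax":0,"ay":0,"az":0},{"claw":1,"tx":0,"ty":0,"tz":0,"ax":0,"ay":0,"az":0}]' 25
python3 - <<'E'
from h import *
rep()
E
```

```text
clock: 12.75
position: [0.5784, -0.013, 0.0152]
tcp_rot: [0.672, 0.741, 0.0, 0.002]
wrist_force: [-1.0, -0.5, -0.6]
opening: 0.0359
t 12.75 tcp [ 0.5784 -0.013   0.0152] loc(mm) [ 55.3 115.7  15.2] grasp loc [ 55.3 115.8  23.2] rv rel level [-0.003 -0.003  0.001] F loc [-1.1, -0.4, -0.6] T [-0.06 -0.09 -0.01] open 35.9
```

```bash
python3 -m handwheel '[{"claw":1,"tx":-0.1,"ty":0,"tz":0,"ax":0,"ay":0,"az":0},{"claw":1,"tx":-0.1,"ty":0,"tz":0,"ax":0,"ay":0,"az":0},{"claw":1,"tx":-0.1,"ty":0,"tz":0,"ax":0,"ay":0,"az":0},{"claw":1,"tx":-0.1,"ty":0,"tz":0,"ax":0,"ay":0,"az":0}]' 25
python3 - <<'E'
from h import *
rep()
E
```

```text
clock: 13.15
position: [0.5788, -0.0156, 0.0153]
tcp_rot: [0.671, 0.741, 0.001, 0.002]
wrist_force: [0.2, 0.1, -1.6]
opening: 0.0359
t 13.15 tcp [ 0.5788 -0.0156  0.0153] loc(mm) [ 55.5 113.1  15.3] grasp loc [ 55.5 113.2  23.3] rv rel level [-0.003 -0.002 -0.001] F loc [0.2, 0.1, -1.6] T [ 0.04 -0.07 -0.01] open 35.9
```

```bash
python3 -m handwheel '[{"claw":1,"tx":-0.12,"ty":0,"tz":0,"ax":0,"ay":0,"az":0},{"claw":1,"tx":-0.12,"ty":0,"tz":0,"ax":0,"ay":0,"az":0},{"claw":1,"tx":-0.12,"ty":0,"tz":0,"ax":0,"ay":0,"az":0},{"claw":1,"tx":-0.12,"ty":0,"tz":0,"ax":0,"ay":0,"az":0}]' 25
python3 - <<'E'
from h import *
rep()
E
```

```text
clock: 13.55
position: [0.5792, -0.0205, 0.0153]
tcp_rot: [0.671, 0.741, 0.0, 0.002]
wrist_force: [0.0, -0.3, -1.1]
opening: 0.0359
t 13.55 tcp [ 0.5792 -0.0205  0.0153] loc(mm) [ 55.4 108.1  15.3] grasp loc [ 55.4 108.2  23.3] rv rel level [-0.003 -0.002 -0.   ] F loc [0.0, -0.3, -1.1] T [ 0.04 -0.13 -0.  ] open 35.9
```

```bash
python3 -m handwheel '[{"claw":1,"tx":-0.1,"ty":0,"tz":0,"ax":0,"ay":0,"az":0},{"claw":1,"tx":-0.1,"ty":0,"tz":0,"ax":0,"ay":0,"az":0}]' 25
python3 - <<'E'
from h import *
rep()
E
```

```text
clock: 13.75
position: [0.5795, -0.0225, 0.0153]
tcp_rot: [0.671, 0.741, 0.0, 0.002]
wrist_force: [-0.1, 0.2, -0.6]
opening: 0.0361
t 13.75 tcp [ 0.5795 -0.0225  0.0153] loc(mm) [ 55.5 106.1  15.3] grasp loc [ 55.5 106.2  23.3] rv rel level [-0.003 -0.002 -0.   ] F loc [-0.1, 0.2, -0.6] T [ 0.02 -0.11 -0.03] open 36.1
```

```bash
python3 -m handwheel '[{"claw":1,"tx":-0.1,"ty":0,"tz":0,"ax":0,"ay":0,"az":0},{"claw":1,"tx":-0.1,"ty":0,"tz":0,"ax":0,"ay":0,"az":0},{"claw":1,"tx":-0.1,"ty":0,"tz":0,"ax":0,"ay":0,"az":0}]' 25
python3 - <<'E'
from h import *
rep()
E
```

```text
clock: 14.05
position: [0.5798, -0.0255, 0.0153]
tcp_rot: [0.671, 0.741, 0.0, 0.002]
wrist_force: [-0.0, -0.1, -0.9]
opening: 0.0359
t 14.05 tcp [ 0.5798 -0.0255  0.0153] loc(mm) [ 55.5 103.2  15.3] grasp loc [ 55.4 103.2  23.3] rv rel level [-0.003 -0.002 -0.001] F loc [-0.0, -0.1, -0.9] T [-0.01 -0.09 -0.02] open 35.9
```

```bash
python3 -m handwheel '[{"claw":1,"tx":-0.1,"ty":0,"tz":0,"ax":0,"ay":0,"az":0},{"claw":1,"tx":-0.1,"ty":0,"tz":0,"ax":0,"ay":0,"az":0}]' 25
python3 - <<'E'
from h import *
rep()
E
```

```text
clock: 14.25
position: [0.58, -0.0275, 0.0153]
tcp_rot: [0.671, 0.741, 0.0, 0.002]
wrist_force: [-0.3, 0.4, -0.8]
opening: 0.0362
t 14.25 tcp [ 0.58   -0.0275  0.0153] loc(mm) [ 55.5 101.2  15.3] grasp loc [ 55.5 101.2  23.3] rv rel level [-0.003 -0.002 -0.   ] F loc [-0.2, 0.4, -0.8] T [ 0.   -0.11  0.01] open 36.2
```

```bash
python3 -m handwheel '[{"claw":1,"tx":-0.1,"ty":0,"tz":0,"ax":0,"ay":0,"az":0},{"claw":1,"tx":-0.1,"ty":0,"tz":0,"ax":0,"ay":0,"az":0},{"claw":1,"tx":-0.1,"ty":0,"tz":0,"ax":0,"ay":0,"az":0}]' 25
python3 - <<'E'
from h import *
rep()
E
```

```text
clock: 14.55
position: [0.5802, -0.0305, 0.0153]
tcp_rot: [0.671, 0.741, 0.0, 0.002]
wrist_force: [0.5, -0.3, -1.3]
opening: 0.0354
t 14.55 tcp [ 0.5802 -0.0305  0.0153] loc(mm) [55.4 98.2 15.3] grasp loc [55.4 98.2 23.3] rv rel level [-0.003 -0.002 -0.   ] F loc [0.5, -0.4, -1.3] T [ 0.02 -0.1   0.01] open 35.4
```

```bash
python3 -m handwheel '[{"claw":1,"tx":-0.1,"ty":0,"tz":0,"ax":0,"ay":0,"az":0},{"claw":1,"tx":-0.1,"ty":0,"tz":0,"ax":0,"ay":0,"az":0}]' 25
python3 - <<'E'
from h import *
rep()
E
```

```text
clock: 14.75
position: [0.5804, -0.0324, 0.0153]
tcp_rot: [0.671, 0.741, 0.0, 0.002]
wrist_force: [0.7, -0.3, -1.1]
opening: 0.0359
t 14.75 tcp [ 0.5804 -0.0324  0.0153] loc(mm) [55.5 96.2 15.3] grasp loc [55.4 96.2 23.3] rv rel level [-0.003 -0.002 -0.   ] F loc [0.7, -0.4, -1.1] T [-0.01 -0.12 -0.02] open 35.9
```

```bash
python3 -m handwheel '[{"claw":1,"tx":-0.1,"ty":0,"tz":0,"ax":0,"ay":0,"az":0},{"claw":1,"tx":-0.1,"ty":0,"tz":0,"ax":0,"ay":0,"az":0},{"claw":1,"tx":-0.1,"ty":0,"tz":0,"ax":0,"ay":0,"az":0}]' 25
python3 - <<'E'
from h import *
rep()
E
```

```text
clock: 15.05
position: [0.5806, -0.0338, 0.0153]
tcp_rot: [0.671, 0.742, 0.001, 0.001]
wrist_force: [-1.4, 8.6, -0.9]
opening: 0.0352
t 15.05 tcp [ 0.5806 -0.0338  0.0153] loc(mm) [55.5 94.8 15.3] grasp loc [55.4 94.8 23.3] rv rel level [-0.003 -0.    -0.002] F loc [-0.6, 8.7, -0.9] T [ 1.7   0.34 -0.04] open 35.2
```

```bash
python3 -m handwheel '[{"claw":1,"tx":-0.1,"ty":0,"tz":0,"ax":0,"ay":0,"az":0},{"claw":1,"tx":-0.1,"ty":0,"tz":0,"ax":0,"ay":0,"az":0}]' 25
python3 - <<'E'
from h import *
rep()
E
```

```text
clock: 15.25
position: [0.5806, -0.0339, 0.0153]
tcp_rot: [0.67, 0.742, 0.002, 0.001]
wrist_force: [-2.0, 13.6, -0.5]
opening: 0.036
t 15.25 tcp [ 0.5806 -0.0339  0.0153] loc(mm) [55.5 94.7 15.3] grasp loc [55.5 94.7 23.3] rv rel level [-0.004  0.001 -0.003] F loc [-0.6, 13.7, -0.5] T [ 2.84  0.62 -0.16] open 36.0
```

Contact is at tip ≈ −38 mm. Because I sent the last call before reading the first, the push rose to 13.7 N instead of the 8.7 N I already had. I'm backing it off into the 5–10 N band, then releasing.

```bash
python3 -m handwheel '[{"claw":1,"tx":0.13,"ty":0,"tz":0,"ax":0,"ay":0,"az":0},{"claw":1,"tx":0.13,"ty":0,"tz":0,"ax":0,"ay":0,"az":0},{"claw":1,"tx":0,"ty":0,"tz":0,"ax":0,"ay":0,"az":0}]' 25
python3 - <<'E'
from h import *
rep()
E
```

```text
clock: 15.55
position: [0.5806, -0.0337, 0.0153]
tcp_rot: [0.671, 0.742, 0.001, 0.002]
wrist_force: [-1.7, 5.5, -0.4]
opening: 0.0357
t 15.55 tcp [ 0.5806 -0.0337  0.0153] loc(mm) [55.5 94.9 15.3] grasp loc [55.5 94.9 23.3] rv rel level [-0.003 -0.001 -0.001] F loc [-1.1, 5.6, -0.4] T [ 1.31  0.23 -0.07] open 35.7
```

```bash
python3 -m handwheel '[{"claw":0.3,"tx":0,"ty":0,"tz":0,"ax":0,"ay":0,"az":0},{"claw":0.3,"tx":0,"ty":0,"tz":0,"ax":0,"ay":0,"az":0},{"claw":0.3,"tx":0,"ty":0,"tz":0,"ax":0,"ay":0,"az":0},{"claw":0.3,"tx":0,"ty":0,"tz":0,"ax":0,"ay":0,"az":0},{"claw":0.3,"tx":0.5,"ty":0,"tz":-3,"ax":0,"ay":0,"az":0},{"claw":0.3,"tx":2,"ty":0,"tz":-4,"ax":0,"ay":0,"az":0},{"claw":0.3,"tx":3,"ty":-2,"tz":-3,"ax":0,"ay":0,"az":0},{"claw":0.3,"tx":3,"ty":-3.5,"tz":0,"ax":0,"ay":0,"az":-0.08},{"claw":0.3,"tx":0,"ty":-3.5,"tz":0,"ax":0,"ay":0,"az":-0.08},{"claw":0.3,"tx":0,"ty":-3.5,"tz":0,"ax":0,"ay":0,"az":-0.08},{"claw":0.3,"tx":0,"ty":0,"tz":0,"ax":0,"ay":0,"az":0},{"claw":0.3,"tx":0,"ty":0,"tz":0,"ax":0,"ay":0,"az":0},{"claw":0.3,"tx":0,"ty":0,"tz":0,"ax":0,"ay":0,"az":0}]' 25
python3 - <<'E'
from h import *
rep()
T=wor([-.0743,.1789,.0323]); to(T,tool(.026,.238))
p,d,E,K=snap("wrist","w9"); W=cloud(d,E,K)
g=p.astype(int)
L=np.stack([(W-FR)@EX,(W-FR)@EY,W[...,2]],-1)*1e3
m=(g.max(-1)<60)&(L[...,2]>30)&(L[...,2]<60)&(abs(L[...,0]+70)<45)&(L[...,1]>90)&(L[...,1]<260)
P=L[m]
for lo in range(110,260,15):
    q=P[(P[:,1]>=lo)&(P[:,1]<lo+15)]
    if len(q)>5: print(lo,np.percentile(q[:,0],[3,50,97]).round(1),np.median(q[:,2]).round(1))
s=snap("scene","s9");cv2.imwrite("pics/s9c.png",cv2.resize(s[0][120:360,180:500],(800,600)))
p,d,E,K=s;W=cloud(d,E,K);b,g,r=[p[...,i].astype(int) for i in range(3)]
L=np.stack([(W-FR)@EX,(W-FR)@EY,W[...,2]],-1)*1e3
m=(r>150)&(r-b>40)&(g>r*.8)&(abs(L[...,0]-55)<30)&(L[...,1]>0)&(L[...,1]<130)&(L[...,2]>22)&(L[...,2]<34)
pw=np.array([loc(ray(u,v,E,K,.028))[:2]*1e3 for v,u in np.argwhere(m)]);print(len(pw))
for lo in range(0,130,10):
    q=pw[(pw[:,1]>=lo)&(pw[:,1]<lo+10)]
    if len(q)>5: print(lo,len(q),q[:,0].min().round(1),q[:,0].max().round(1))
print(pw.max(0))
E
```

```text
clock: 16.85
position: [0.4504, 0.0296, 0.1149]
tcp_rot: [0.578, 0.816, 0.001, 0.002]
wrist_force: [0.2, -0.1, 0.5]
opening: 0.0651
t 16.85 tcp [0.4504 0.0296 0.1149] loc(mm) [-67.8 170.7 114.9] grasp loc [-67.8 170.7 122.9] rv rel level [-0.005 -0.002 -0.239] F loc [0.2, -0.2, 0.5] T [-0.04 -0.16  0.01] open 65.1
need shift cm (tool) [ 0.98 -0.47  8.26] rot [0.0043 0.029  0.0012]
110 [-75.3 -67.  -54.2] 44.4
125 [-77.6 -66.4 -55.1] 44.6
140 [-80.9 -69.5 -58.3] 44.8
155 [-84.2 -73.1 -62. ] 45.0
170 [-87.5 -76.2 -64.9] 45.1
185 [-90.9 -79.6 -68.3] 45.4
200 [-94.1 -82.9 -71.7] 45.6
215 [-97.5 -86.2 -74.8] 45.8
230 [-100.8  -89.5  -78.1] 46.0
245 [-104.1  -92.8  -81.5] 46.1
804
0 61 39.1 73.4
10 68 38.3 73.8
20 66 38.7 72.7
30 67 39.0 73.0
40 67 38.4 73.2
50 70 38.6 73.5
60 71 39.1 73.7
70 71 39.6 74.1
80 74 38.7 73.2
90 75 39.2 73.4
100 74 39.7 73.9
110 36 40.2 72.6
[ 74.05933337 116.25751698]
```

View pics/s9c.png

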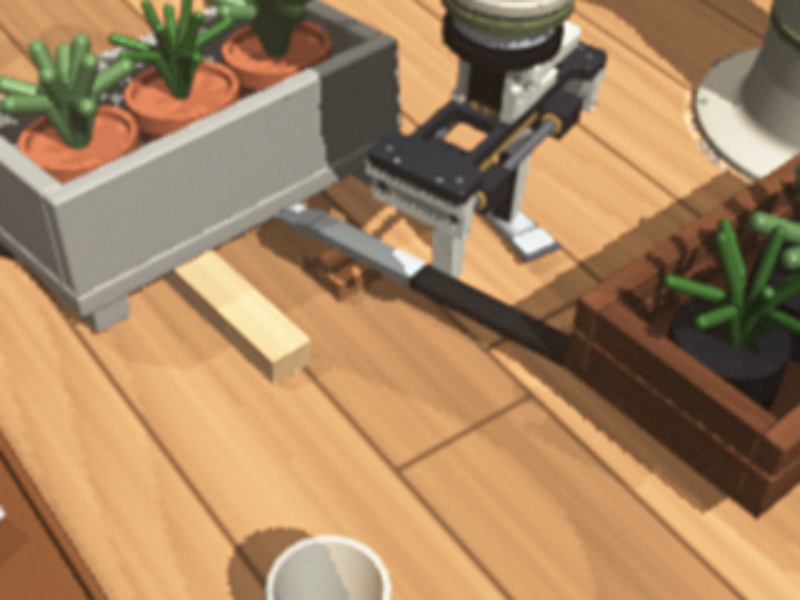

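View pics/w9.png

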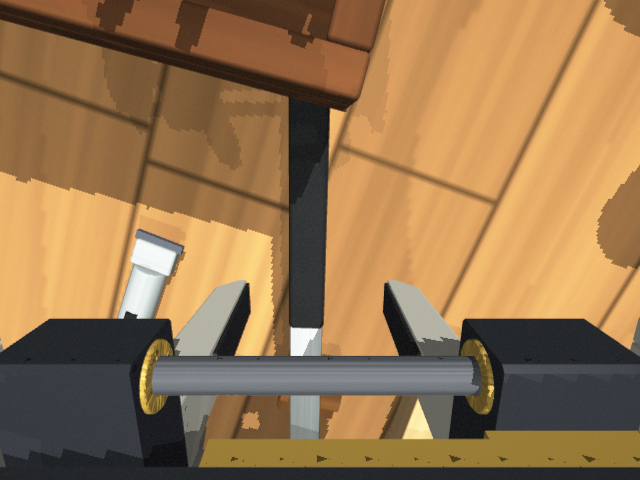

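```bash
python3 - <<'E'
from h import *
T=wor([-.0765,.1785,.032]); to(T,tool(.012,.222))
E
python3 -m handwheel '[{"claw":0.3,"tx":0.8,"ty":-0.6,"tz":2.8,"ax":0,"ay":0.014,"az":0.017},{"claw":0.3,"tx":0,"ty":0,"tz":3,"ax":0,"ay":0,"az":0},{"claw":0.3,"tx":0,"ty":0,"tz":2.5,"ax":0,"ay":0,"az":0},{"claw":0.3,"tx":0,"ty":0,"tz":0,"ax":0,"ay":0,"az":0},{"claw":0.3,"tx":0,"ty":0,"tz":0,"ax":0,"ay":0,"az":0}]' 25
python3 - <<'E'
from h import *
rep(); T=wor([-.0765,.1785,.032]); to(T,tool(.012,.222))
E
```

```text
need shift cm (tool) [ 0.97 -0.67  8.27] rot [0.0036 0.0148 0.0176]
clock: 17.45
position: [0.4407, 0.0358, 0.0315]
tcp_rot: [0.584, 0.811, 0.004, -0.004]
wrist_force: [0.6, -0.4, -0.2]
opening: 0.0652
t 17.45 tcp [0.4407 0.0358 0.0315] loc(mm) [-76.9 177.8  31.5] grasp loc [-76.8 177.7  39.5] rv rel level [ 0.     0.011 -0.224] F loc [0.6, -0.5, -0.2] T [-0.04 -0.1   0.03] open 65.2
need shift cm (tool) [ 0.06  0.05 -0.05] rot [0.0012 0.0011 0.0021]
```

Well aligned. Gripping now, then a small press to unload the box before the swing.

```bash
python3 -m handwheel '[{"claw":1,"tx":0,"ty":0,"tz":0,"ax":0,"ay":0,"az":0},{"claw":1,"tx":0,"ty":0,"tz":0,"ax":0,"ay":0,"az":0},{"claw":1,"tx":0,"ty":0,"tz":0,"ax":0,"ay":0,"az":0},{"claw":1,"tx":0,"ty":0,"tz":0,"ax":0,"ay":0,"az":0},{"claw":1,"tx":0,"ty":0,"tz":0,"ax":0,"ay":0,"az":0},{"claw":1,"tx":0,"ty":0,"tz":0.1,"ax":0,"ay":-0.008,"az":0},{"claw":1,"tx":0,"ty":0,"tz":0.1,"ax":0,"ay":-0.008,"az":0},{"claw":1,"tx":0,"ty":0,"tz":0.1,"ax":0,"ay":-0.008,"az":0},{"claw":1,"tx":0,"ty":0,"tz":0.1,"ax":0,"ay":-0.008,"az":0},{"claw":1,"tx":0,"ty":0,"tz":0,"ax":0,"ay":0,"az":0}]' 55
python3 - <<'E'
from h import *
rep()
s=snap("scene","s10")
W=cloud(*s[1:]); L=np.stack([(W-FR)@EX,(W-FR)@EY,W[...,2]],-1)*1e3; g=s[0].astype(int)
grey=(abs(g[...,2]-g[...,0])<35)
m=(abs(L[...,1])<30)&(L[...,0]>-20)&(L[...,0]<150)&(L[...,2]>60)&(L[...,2]<125)&grey
P=L[m];k=np.polyfit(P[:,2],P[:,1],1)
for _ in range(4): r=P[:,1]-np.polyval(k,P[:,2]);P=P[abs(r)<3];k=np.polyfit(P[:,2],P[:,1],1)
print("front slope dy/dz",k,len(P))
m=(g.max(-1)<60)&(L[...,2]>25)&(L[...,2]<60)&(L[...,1]>200)&(L[...,1]<255)&(L[...,0]>-105)&(L[...,0]<-50)
for lo in range(200,255,10):
    q=L[m&(L[...,1]>=lo)&(L[...,1]<lo+10)]; print(lo,len(q),np.percentile(q[:,2],[50,80,95]).round(1))
E
```

```text
clock: 18.45
position: [0.442, 0.0355, 0.0283]
tcp_rot: [0.585, 0.811, -0.005, 0.011]
wrist_force: [2.3, -2.6, 11.0]
opening: 0.0237
t 18.45 tcp [0.442  0.0355 0.0283] loc(mm) [-75.7 177.4  28.3] grasp loc [-75.8 177.5  36.3] rv rel level [-0.007 -0.022 -0.223] F loc [2.0, -2.8, 11.0] T [-0.48 -0.69 -0.03] open 23.7
front slope dy/dz [-0.13327231  0.97736962] 2273
200 61 [40.2 41.4 42.4]
210 60 [40.1 41.6 42.6]
220 64 [40.1 41.2 42.1]
230 61 [40.  41.  41.8]
240 50 [39.6 41.1 42.7]
250 9 [37.7 39.3 40.4]
```

```bash
python3 -m handwheel '[{"claw":1,"tx":0,"ty":0.28,"tz":0.02,"ax":0,"ay":0,"az":0.022},{"claw":1,"tx":0,"ty":0.28,"tz":0.02,"ax":0,"ay":0,"az":0.022},{"claw":1,"tx":0,"ty":0.28,"tz":0,"ax":0,"ay":0,"az":0.022},{"claw":1,"tx":0,"ty":0.28,"tz":0,"ax":0,"ay":0,"az":0.022},{"claw":1,"tx":0,"ty":0.28,"tz":0,"ax":0,"ay":0,"az":0.022},{"claw":1,"tx":0,"ty":0.28,"tz":0,"ax":0,"ay":0,"az":0.022},{"claw":1,"tx":0,"ty":0.28,"tz":0,"ax":0,"ay":0,"az":0.022},{"claw":1,"tx":0,"ty":0.28,"tz":0,"ax":0,"ay":0,"az":0.022},{"claw":1,"tx":0,"ty":0.28,"tz":0,"ax":0,"ay":0,"az":0.022},{"claw":1,"tx":0,"ty":0.28,"tz":0,"ax":0,"ay":0,"az":0.022},{"claw":1,"tx":0,"ty":0,"tz":0,"ax":0,"ay":0,"az":0}]' 55
python3 - <<'E'
from h import *
rep()
s=snap("scene","s11");cv2.imwrite("pics/s11c.png",cv2.resize(s[0][120:360,180:500],(800,600)))
E
```

```text
clock: 19.6
position: [0.4687, 0.042, 0.0279]
tcp_rot: [0.669, 0.743, -0.004, 0.01]
wrist_force: [1.1, -0.8, 10.2]
opening: 0.0234
t 19.60 tcp [0.4687 0.042  0.0279] loc(mm) [-48.5 181.2  27.9] grasp loc [-48.5 181.4  35.9] rv rel level [-0.009 -0.02  -0.006] F loc [1.0, -0.9, 10.2] T [-0.39 -0.22  1.1 ] open 23.4
```

View pics/s11c.png

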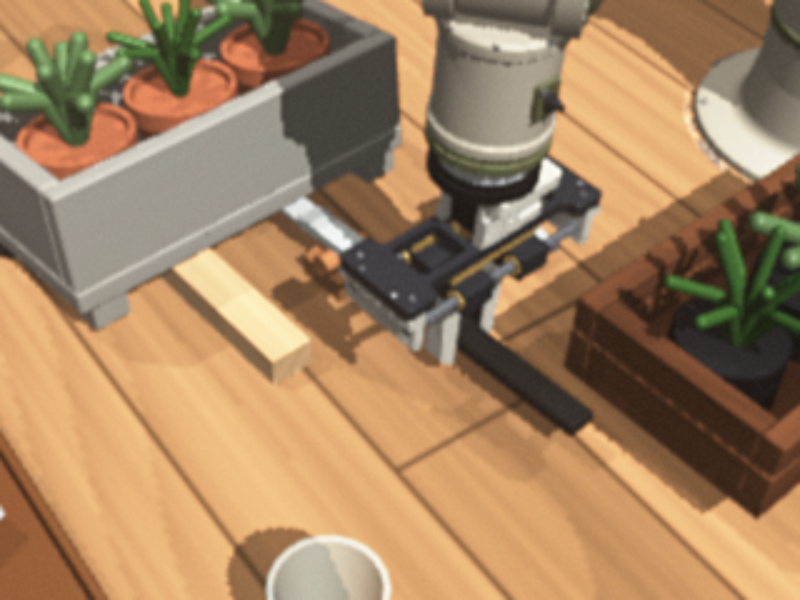

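```bash
python3 -m handwheel '[{"claw":1,"tx":0,"ty":0,"tz":-0.13,"ax":0,"ay":0.01,"az":0},{"claw":1,"tx":0,"ty":0,"tz":-0.13,"ax":0,"ay":0.01,"az":0},{"claw":1,"tx":0,"ty":0,"tz":-0.13,"ax":0,"ay":0.01,"az":0},{"claw":1,"tx":0,"ty":0,"tz":-0.13,"ax":0,"ay":0.01,"az":0},{"claw":1,"tx":0,"ty":0,"tz":-0.13,"ax":0,"ay":0.01,"az":0},{"claw":1,"tx":0,"ty":0,"tz":-0.13,"ax":0,"ay":0.01,"az":0},{"claw":1,"tx":0,"ty":0,"tz":-0.13,"ax":0,"ay":0.01,"az":0},{"claw":1,"tx":0,"ty":0,"tz":-0.13,"ax":0,"ay":0.01,"az":0},{"claw":1,"tx":0,"ty":0,"tz":-0.13,"ax":0,"ay":0.01,"az":0},{"claw":1,"tx":0,"ty":0,"tz":-0.13,"ax":0,"ay":0.01,"az":0},{"claw":1,"tx":0,"ty":0,"tz":-0.13,"ax":0,"ay":0.01,"az":0},{"claw":1,"tx":0,"ty":0,"tz":-0.13,"ax":0,"ay":0.01,"az":0},{"claw":1,"tx":0,"ty":0,"tz":0,"ax":0,"ay":0,"az":0}]' 55
cat >> h.py <<'E'
def tilt(fn):
    s=snap("scene",fn);cv2.imwrite(f"pics/{fn}c.png",cv2.resize(s[0][120:360,180:500],(800,600)))
    W=cloud(*s[1:]); L=np.stack([(W-FR)@EX,(W-FR)@EY,W[...,2]],-1)*1e3; g=s[0].astype(int)
    grey=(abs(g[...,2]-g[...,0])<35)
    m=(abs(L[...,1])<30)&(L[...,0]>-20)&(L[...,0]<150)&(L[...,2]>60)&(L[...,2]<125)&grey
    P=L[m];k=np.polyfit(P[:,2],P[:,1],1)
    for _ in range(4): r=P[:,1]-np.polyval(k,P[:,2]);P=P[abs(r)<3];k=np.polyfit(P[:,2],P[:,1],1)
    print("front slope dy/dz",k,len(P)); return s,L
E
python3 - <<'E'
from h import *
rep(); tilt("s12")
E
```

```text
clock: 20.95
position: [0.4698, 0.0418, 0.0435]
tcp_rot: [0.669, 0.742, 0.038, -0.034]
wrist_force: [5.7, 0.8, 5.1]
opening: 0.0236
t 20.95 tcp [0.4698 0.0418 0.0435] loc(mm) [-47.4 180.9  43.5] grasp loc [-47.5 180.1  51.5] rv rel level [-0.011  0.102 -0.005] F loc [5.8, 0.3, 5.1] T [ 0.06 -1.22  0.72] open 23.6
front slope dy/dz [-0.0712618  0.1689365] 2208
```

```bash
python3 -m handwheel '[{"claw":1,"tx":0,"ty":0,"tz":-0.1,"ax":0,"ay":0.008,"az":0},{"claw":1,"tx":0,"ty":0,"tz":-0.1,"ax":0,"ay":0.008,"az":0},{"claw":1,"tx":0,"ty":0,"tz":0,"ax":0,"ay":0,"az":0}]' 55
python3 - <<'E'
from h import *
rep(); tilt("s13")
E
```

```text
clock: 21.3
position: [0.4695, 0.0415, 0.0453]
tcp_rot: [0.668, 0.742, 0.043, -0.04]
wrist_force: [5.4, 1.0, 1.0]
opening: 0.0234
t 21.30 tcp [0.4695 0.0415 0.0453] loc(mm) [-47.7 180.7  45.3] grasp loc [-47.8 179.7  53.2] rv rel level [-0.01   0.117 -0.005] F loc [5.4, 0.5, 1.0] T [-0.06 -1.26  0.68] open 23.4
front slope dy/dz [-0.0700503   0.34036604] 2182
```

```bash
python3 -m handwheel '[{"claw":1,"tx":0,"ty":0.05,"tz":-0.07,"ax":0.004,"ay":0.005,"az":0},{"claw":1,"tx":0,"ty":0.05,"tz":-0.07,"ax":0.004,"ay":0.005,"az":0},{"claw":1,"tx":0,"ty":0,"tz":0,"ax":0,"ay":0,"az":0}]' 55
python3 - <<'E'
from h import *
rep(); tilt("s14")
E
```

```text
clock: 21.65
position: [0.4683, 0.0405, 0.0461]
tcp_rot: [0.669, 0.741, 0.041, -0.048]
wrist_force: [1.1, 0.7, -2.2]
opening: 0.0236
t 21.65 tcp [0.4683 0.0405 0.0461] loc(mm) [-48.9 179.8  46.1] grasp loc [-48.9 178.8  54. ] rv rel level [ 0.003  0.126 -0.003] F loc [1.2, 0.6, -2.2] T [-0.29 -0.36  0.07] open 23.6
front slope dy/dz [-0.06687079  0.10732718] 2199
```

Tilt reads 0.07 and the hand carries only bar weight (−2.2 N). Releasing and backing straight off.

```bash
python3 -m handwheel '[{"claw":0.3,"tx":0,"ty":0,"tz":0,"ax":0,"ay":0,"az":0},{"claw":0.3,"tx":0,"ty":0,"tz":0,"ax":0,"ay":0,"az":0},{"claw":0.3,"tx":0,"ty":0,"tz":0,"ax":0,"ay":0,"az":0},{"claw":0.3,"tx":0,"ty":0,"tz":0,"ax":0,"ay":0,"az":0},{"claw":0.3,"tx":0,"ty":0,"tz":-2,"ax":0,"ay":0,"az":0},{"claw":0.3,"tx":0,"ty":0,"tz":-4,"ax":0,"ay":0,"az":0},{"claw":0.3,"tx":1,"ty":0,"tz":-4.5,"ax":0,"ay":0,"az":0},{"claw":0.3,"tx":3,"ty":0,"tz":-4,"ax":0,"ay":0,"az":0},{"claw":0.3,"tx":4,"ty":0,"tz":-2,"ax":0,"ay":0,"az":0},{"claw":0.3,"tx":4,"ty":0,"tz":-2,"ax":0,"ay":0,"az":0},{"claw":0.3,"tx":0,"ty":0,"tz":0,"ax":0,"ay":0,"az":0},{"claw":0.3,"tx":0,"ty":0,"tz":0,"ax":0,"ay":0,"az":0}]' 55
python3 - <<'E'
from h import *
rep(); s,L=tilt("s15")
p,d,E,K=s
b,g,r=[p[...,i].astype(int) for i in range(3)]
m=(r>150)&(r-b>40)&(g>r*.8)&(abs(L[...,0]-55)<30)&(L[...,1]>0)&(L[...,1]<130)&(L[...,2]>22)&(L[...,2]<34)
pw=np.array([loc(ray(u,v,E,K,.028))[:2]*1e3 for v,u in np.argwhere(m)]);print("packer",len(pw),pw.max(0))
for lo in range(0,120,20):
    q=pw[(pw[:,1]>=lo)&(pw[:,1]<lo+20)]
    if len(q)>5: print(lo,len(q),q[:,0].min().round(1),q[:,0].max().round(1))
m=(p.max(-1)<60)&(L[...,2]>30)&(L[...,2]<120)&(abs(L[...,0]+48)<20)&(L[...,1]>90)&(L[...,1]<310)
for lo in range(120,310,30):
    q=L[m&(L[...,1]>=lo)&(L[...,1]<lo+30)]
    if len(q)>5: print("bar",lo,np.percentile(q[:,0],[5,50,95]).round(1),np.percentile(q[:,2],[50,90]).round(1))
E
```

```text
clock: 22.9
position: [0.459, 0.1364, 0.2454]
tcp_rot: [0.668, 0.742, 0.042, -0.047]
wrist_force: [0.2, 0.3, -0.4]
opening: 0.0653
t 22.90 tcp [0.459  0.1364 0.2454] loc(mm) [-48.8 276.2 245.4] grasp loc [-48.8 275.2 253.3] rv rel level [ 0.     0.126 -0.006] F loc [0.2, 0.3, -0.4] T [-0.14 -0.1   0.04] open 65.3
front slope dy/dz [-0.06870223  0.23020864] 2204
packer 810 [ 73.99627332 117.00376749]
0 126 38.3 73.7
20 133 38.7 73.0
40 139 38.4 73.6
60 142 38.5 72.8
80 149 38.7 73.5
100 119 38.4 74.0
bar 120 [-55.  -40.9 -35.8] [51.9 53.8]
bar 150 [-55.5 -39.3 -35.8] [55.6 58.1]
bar 180 [-56.3 -40.7 -36.4] [59.3 61.6]
bar 210 [-55.9 -43.3 -36.6] [63.  65.2]
bar 240 [-56.8 -45.  -36.9] [67.2 69.2]
bar 270 [-58.7 -46.4 -37.1] [70.2 72.4]
```

View pics/s15.png

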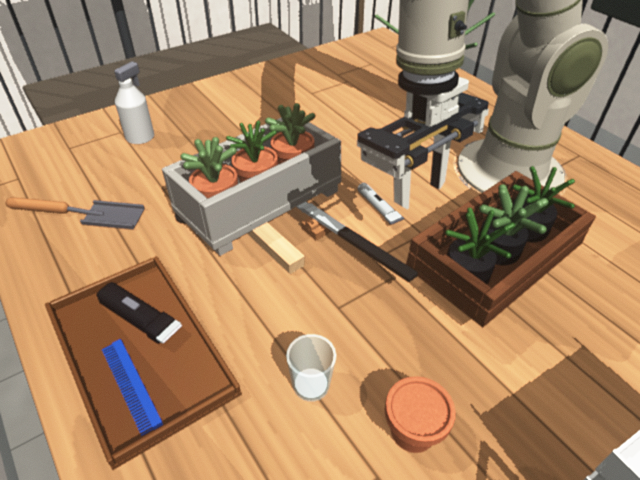

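```bash
python3 -c "
from rig import arm
print(arm.close_job())"
```

```text
the job is handed in; nothing more can be done
None
```

The trough is propped front-up on the packer. The job was handed in at about 23 s, with the robot touching nothing.

- **Levering:** I pressed the bar level with about 10 N on the wrist, swung its end under the planter box and let go. It stayed caught there, with the trough tilt reading 0.12.
- **Packer:** I slid the packer in along its lane and met the boss about 38 mm behind the front face. At the last look it was square, about 1 mm off the lane's middle.
- **Lowering:** I pressed the bar slightly, swung it out from under the box and eased it up until the hand carried only bar weight (−2.2 N). I then released it and backed away.
- **Final check:** The last picture gave a trough tilt of 0.069. The bar was lying free over its block, clear of the planter box. The jar, clay pot and trimmer looked as they were at the start.

**Push on the boss:** it did not stay within 5–10 N. It was 8.7 N at contact, then rose briefly to 13.7 N because I sent one more step before reading the force. I backed it off to 5.6 N before opening the fingers.

**Packer after lowering:** its outer end read about 0.7 mm further out once the trough came down. That fits the boss swinging slightly forward, though I did not check the contact again by feel.

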